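Hook the paint tray out of the rack

ROBOT

A 6-joint arm with a two-finger parallel gripper is mounted at the origin on the work surface. World frame = base frame: x ahead of the robot, y to its left, z up, the work surface at z = 0. Lengths are in m, angles in rad, forces in N, time in s.
With the tool pointing down it reaches from about 0.35 to 0.975 m from the base axis. Payload 4.9 kg.
Tool frame: the origin (TCP) lies at the very end of the fingers, on their centre line; the grasp point (between the pads) lies manip.grip_point_offset behind it (manip.grip_point_offset is the distance from the TCP to the grasp point, in m); z points along the fingers, y is the direction in which the jaws open and shut (so a half turn about z gives the same grasp; the last joint's range is limited). The gripper opens to 85 mm and grips with 20 to 120 N. Pads are 22 mm wide; open, the fingers measure 114 mm over their backs; the gripper's body (76 mm by 85 mm) begins 54 mm behind the grasp point. The pads swing forward as they close: fully open they stand 13 mm farther back than shut.
Start: joints at [-1.327, 0.053, 1.613, -0, 1.476, -0.119], TCP at [0.222, -0.584, 0.231] pointing down, gripper open.
Joint ranges: [-3.01, 3.01], [-1.01, 2.22], [0.06, 2.58], [-1.02, 4.17], [0.09, 2.62], [-3.14, 3.14]. Speed limits (rad/s): [2.57, 2.57, 3.14, 3.14, 3.14, 3.14].

INTERFACE

Orientations are given as a unit quaternion [w, x, y, z].
In Python, from plant import status, grab_frame, camera_params, ticket, boxes_of, outline_of, manip gives the robot as it stands. The module is installed in compiled form; this text tells all that it offers.
- The arm moves only by the tool play_rows, never from a script. Its argument "deltas" is a list of rows, each a list of 2 entries, a list of its own where there are three numbers: the shift along the world's x, y, z in m, then the turn about the world's z in rad. A call has 1 to 5 rows; each row is the pose to reach, as a shift and turn from the pose commanded when the call began; what a row does not reach only later rows make up. A row lasts 1/8 s, in which the tool goes at most 62.5 mm and 10.7 degrees, less where a joint would pass 70% of its speed; a pose out of reach is approached as far as the arm can. A call with a gripper value outside its range is refused whole. "grip" is the opening, from -1 (shut) to 1 (fully open), set as the call begins (left out, the last holds). The fingers move at their own pace and stop on an object; the grip force is fixed at half the most. Time passes only in rows, so rows that repeat a pose let the fingers close. It gives the time, the measured TCP pose, the force and the opening at its end, in the units of the state.
- status.state(): the state, without advancing time (a new reading comes with each control period).
- grab_frame(name): name is "scene" or "side" or "wrist"; returns (picture, depth): 384x512x3 uint8, blue, green, red; 384x512 float32, m along the optical axis (not along the pixel's ray), 0 where there is no reading.
- camera_params(name): a dict with "mtx" (3x3 intrinsics, pixels), "world_from_camera" (4x4, takes a point from camera to world coordinates). Camera axes: x right, y up, looking along -z (the intrinsics and any distortion apply to the point x, -y, -z); pixel columns grow to the right and rows downward; lengths in m; the calibration is good to about 2 mm. A picture is of the moment at which its call begins: read the wrist's pose just before it. camera_params takes no time and is no camera call; for the wrist camera it gives the pose at the moment of the call.
- ticket.job_done(): hands the job in, once; it reports no verdict.
Trained networks look in the newest picture that a camera, given by its name, has taken for a name from the list of things; names that differ only in an ending like _2 or _b are one class to them, and where a whole thing is asked for, a point or a joint stands for the part that bears it (a point fixed in the world has none). Each returns a list of dicts, best first, with "confidence" (0 to 1); they miss things now and then, are a little off and sometimes report something else, mostly with a low value. They report only what shows in the picture. A call takes as long as a camera call. They do not tell look-alikes from the thing itself.
- boxes_of(camera, name): "box" ([left, top, right, bottom] in pixels, round what is visible of it).
- outline_of(camera, name): "region" (384x512 bool, what is visible of it) and "box" ([left, top, right, bottom] in pixels, round what is visible of it).
The state is a dict: "time": time; "joint_pos": joint angles; "joint_vel": joint speeds; "joint_efforts": joint torques, N m; "tool_pos": TCP position; "tool_rot": TCP orientation; "contact_force": force on the tool from outside, world axes, zero at the start; "ft_torque": the same for the moment, N m; "gripper_width": opening from 0.0 (shut) to 1.0 (fully open).
Only numpy, scipy, OpenCV 4.12 (cv2) and the standard library are available. Lean on these libraries where they do the work, as an engineer would, in place of code of your own. Each camera call takes 0.05 s, during which the arm holds its last target.

TASK

Pick up the wooden-handled hook, put its point down through the eye on the front of the steel paint tray in the low rack, and draw the tray out towards you, touching it with the hook only, until its front bears on the two wooden stop blocks. Lean it on the blocks for a moment with a steady press of about 10 N, never pulling or pushing harder than about 20 N anywhere; then unhook it so that it stays level and snug against both blocks, and lay the hook flat on its wooden panel again, let go of, with all the jars and vessels left alone.

Things in the scene. Friction and masses are not known exactly. Their poses are not given: they have to be found in the camera images.
- hook_grip (a point): Centre of the hook tool's dark wooden handle, half-way up. Handle 90 mm long, 26 wide, 44 high, flat-bottomed, standing on the panel. Axes: x from handle to tine, z up. A 6 mm steel shaft leaves the +x end 12 mm above this point, runs level to x = +135 mm, where a 6 mm tine turns straight down.
- hook_tip (a point): Lower end of the hook's tine: 135 mm ahead of and 20 mm below hook_grip; it is 32 mm below the shaft's axis and 2 mm above the level of the handle's bottom. Axes as the tool's.
- eye (a point): Centre of the tray's eye: a level ring of 6 mm steel wire, 22 mm clear inside, 34 outside, in the middle of the tray's front, 35 mm above the table, 20 mm ahead of the front face. Axes: x from the tray's front to its back (into the rack), z up. At the start it is seen from above in the gap between the rack's front bar and the board.
- tray_front (a point): Middle of the lower edge of the tray's front face, at table height; axes are the tray's. The steel tray is 160 mm long (x), 140 wide, 45 high, open on top, about 0.35 to 0.7 kg; it is loose and slides on the table (drag roughly 1 to 5 N) between the rack's cheeks with 4 mm play on each side.
- rack: Fixed low white rack. Origin: on the table, on its centre line, below its board's front edge. x into the rack (away from the robot), z up. Cheeks 10 mm thick at y = +-79 mm, x = -80 to 180, 120 high. Board 120 to 135 mm up (jars on it) over x = 0 to 180. An 8 mm steel bar crosses at x = -75, underside 108 mm up. The tray lies below on the table, its front at x = -30 to -5.
- stops: Fixed steel base plate (150 mm wide, 4 high) of an adjustable stop before the rack, square to it; x to the rack. Two wooden stop blocks (30 deep, 40 wide, 20 high, centres y = +-50 mm, a strip 6 high between) are clamped to it, hard, with their tray-side faces anywhere from x = 0 to +24 mm of this origin (at table height): not measured, so feel for it. One mm too far can add 6 N or more.
- panel: Fixed thin wooden panel, 260 mm (x) by 200 (y), 6 thick, on which the hook starts and is laid again (its shaft may overhang). Origin at the centre of the underside. It lies to the left or right; a cardboard carton 60 mm high lies on the other side.
- jar_a: Lidded jar, 60 mm wide, 80 mm high, on the rack's board. Origin at the centre of its underside. Leave it alone.
- jar_b: Lidded jar, 60 mm wide, 85 mm high, on the rack's board. Origin at the centre of its underside. Leave it alone.
- jar_c: Small lidded jar, 48 mm wide, 65 mm high, on the table, close to the rack's left cheek. Origin at the centre of its underside. Leave it alone.
- jar_d: Lidded jar, 64 mm wide, 85 mm high, on the table to the left of the rack. Origin at the centre of its underside. Leave it alone.
- mug: White mug, 80 mm wide, 85 mm high, on the table to the right of the rack. Origin at the centre of its underside. Leave it alone.
- bowl: Wooden bowl, 120 mm wide, 50 mm high, on the table far left. Origin at the centre of its underside. Leave it alone.
- tray: The steel tray (see tray_front): origin at the centre of its underside, 80 mm behind its front face; x into the rack, z up.
- hook: The hook tool (see hook_grip): origin at the centre of the handle's underside, 22 mm below hook_grip; x to the tine, z up.
Not all that is in view belongs to the job. Of the things shaped like the hook, the dark wooden one is meant.

How it is judged:
By the outcome, as a careful person would: the job done as asked, in the order asked, and still so for the second after the job is handed in, with the robot touching nothing.
It also fails if it takes over 72 s, if anything falls off the work surface, if the arm or the gripper's body presses on something with over 40 N, if the wrist force passes 120 N, or if a joint passes its speed limit or range.

## Working session

There is one attempt and no reset: what is moved stays moved. The work goes in short steps, Python scripts to look and compute and a tool call to move; the robot and the scene stay as the last step left them, time stands still between calls to the robot, and variables do not carry over. Pictures are saved under pics/ and viewed, and the job is handed in when it is done.

Besides the shell and the picture viewer there is one more tool, called as name(argument=value, ...) on one line, values as JSON. play_rows: Moves the arm, as the interface text tells. Its arguments: {"type":"object","properties":{"deltas":{"type":"array"},"grip":{"type":"number"}},"required":["deltas"]}

```bash
mkdir -p pics; ls
python3 - <<'E'
from plant import status, grab_frame, camera_params, manip
import cv2
print(status.state()); print(manip.grip_point_offset, [a for a in dir(manip) if a[0]!='_'])
for n in ("scene","side","wrist"):
    p,d=grab_frame(n); cv2.imwrite(f"pics/a_{n}.png",p)
    c=camera_params(n); print(n,c)
E
```

```text
pics
{'time': 0.0, 'joint_pos': array([-1.32705762e+00,  5.33267901e-02,  1.61429967e+00,  2.06856528e-05,
        1.47601901e+00, -1.18964105e-01]), 'joint_vel': array([-0.00039536, -0.00090341,  0.00037706,  0.00048013,  0.00048473,
       -0.00032378]), 'joint_efforts': array([-3.59214400e-04, -3.93677974e+01, -3.70176172e+01, -1.03614177e-04,
        7.08110645e-03, -5.18696467e-06]), 'tool_pos': array([ 0.22162526, -0.58371254,  0.23007828]), 'tool_rot': array([-1.02505587e-03,  9.83600513e-01,  1.80357916e-01, -5.37181032e-05]), 'contact_force': array([-0.62076202, -0.63582864, -0.01179331]), 'ft_torque': array([ 0.03010984, -0.01900595, -0.00510131]), 'gripper_width': 0.9972371235947182}
0.0187 ['IKError', 'grip_point_offset']
scene {'mtx': array([[493.4254738 ,   0.        , 257.57941744],
       [  0.        , 493.4254738 , 184.96960196],
       [  0.        ,   0.        ,   1.        ]]), 'world_from_camera': array([[-0.64942059, -0.6100103 ,  0.45402679,  1.1724581 ],
       [ 0.76025871, -0.53349344,  0.37066352,  0.41111508],
       [ 0.01611175,  0.58589434,  0.8102272
[... 250 characters left out ...]
orld_from_camera': array([[-0.85166476,  0.3630265 , -0.37799325, -0.09515958],
       [-0.52406118, -0.59705839,  0.60735587,  0.79727754],
       [-0.00519776,  0.71535518,  0.69874169,  1.1715152 ],
       [ 0.        ,  0.        ,  0.        ,  1.        ]])}
wrist {'mtx': array([[289.92266006,   0.        , 251.06309169],
       [  0.        , 289.92266006, 190.16621096],
       [  0.        ,   0.        ,   1.        ]]), 'world_from_camera': array([[ 0.35511691,  0.89485053,  0.27043392,  0.28880795],
       [-0.93481628,  0.34093389,  0.09941133, -0.55799574],
       [-0.00324181, -0.28810868,  0.95759223,  0.37296539],
       [ 0.        ,  0.        ,  0.        ,  1.        ]])}
```

View pics/a_scene.png

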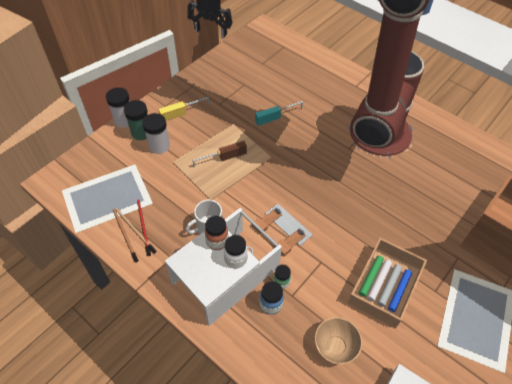

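View pics/a_side.png

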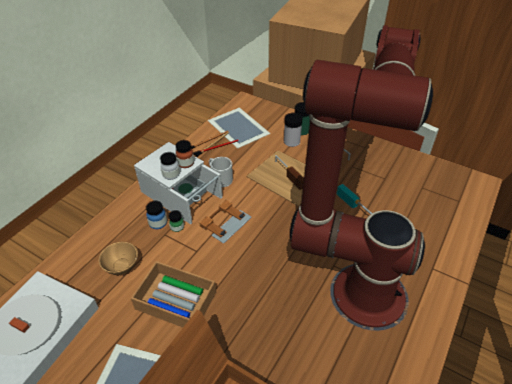

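View pics/a_wrist.png

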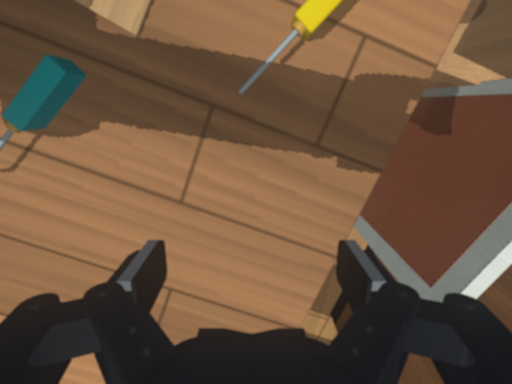

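The scene view shows three hook-shaped things: a dark wooden handle on the panel at (233,150), a teal one at (268,115) and a yellow one at (173,110). By the description I want the dark wooden one on the panel. The rack is at (225,265), the stops at (285,228) and the carton at (390,280).

```bash
cat > h.py <<'E'
import numpy as np, cv2
from plant import status, grab_frame, camera_params, boxes_of, outline_of
def world(c,u,v,d):
    K=c["mtx"];x=(u-K[0,2])/K[0,0]*d;y=(v-K[1,2])/K[1,1]*d
    p=np.stack([x,-y,-d,np.ones_like(d)],-1)
    return (p@c["world_from_camera"].T)[...,:3]
def cloud(c,d):
    v,u=np.mgrid[0:d.shape[0],0:d.shape[1]]
    return world(c,u.astype(float),v.astype(float),d.astype(float))
def ray_z(c,u,v,z):
    o=c["world_from_camera"][:3,3]; p=world(c,np.float64(u),np.float64(v),np.float64(1.)); r=p-o
    return o+r*(z-o[2])/r[2]
def proj(c,P):
    q=np.linalg.inv(c["world_from_camera"])@np.append(P,1.);K=c["mtx"]
    return K[0,0]*q[0]/-q[2]+K[0,2], K[1,1]*(-q[1])/-q[2]+K[1,2]
E
python3 - <<'E'
from h import *
for cam in ("scene","side"):
    p,d=grab_frame(cam);c=camera_params(cam);P=cloud(c,d)
    np.savez(f"pics/{cam}0.npz",p=p,d=d)
    cv2.imwrite(f"pics/b_{cam}.png",cv2.resize(p[90:300,140:340] if cam=="scene" else p[120:260,120:330],None,fx=3.7 if cam=="side" else 2.8,fy=3.7 if cam=="side" else 2.8,interpolation=cv2.INTER_CUBIC))
    for n in ("hook","tray","rack","stops","panel","eye","jar_a","jar_c","jar_d","mug"):
        for r in outline_of(cam,n)[:3]:
            m=r["region"]&(d>0); q=P[m]
            if len(q): print(cam,n,round(r["confidence"],2),[round(float(x)) for x in r["box"]],m.sum(),np.median(q,0).round(3),q.min(0).round(3),q.max(0).round(3))
print(status.state()["time"])
E
```

```text
scene hook 0.97 [256, 100, 305, 123] 352 [ 0.219 -0.328  0.036] [ 0.077 -0.37  -0.005] [ 0.263 -0.274  0.052]
scene hook 0.95 [160, 102, 191, 120] 308 [ 0.422 -0.589  0.039] [ 0.356 -0.625 -0.004] [ 0.516 -0.524  0.125]
scene hook 0.88 [217, 141, 247, 161] 363 [ 0.426 -0.31   0.044] [ 0.38  -0.344  0.007] [ 0.469 -0.282  0.057]
scene rack 0.91 [167, 207, 278, 325] 5167 [ 0.804 -0.005  0.133] [ 0.575 -0.136 -0.004] [0.892 0.06  0.143]
scene stops 0.83 [252, 202, 311, 256] 1087 [ 0.521 -0.006  0.008] [ 0.468 -0.088 -0.004] [0.632 0.063 0.119]
scene panel 0.66 [175, 126, 271, 200] 3436 [ 0.475 -0.321  0.007] [ 0.314 -0.444 -0.007] [ 0.637 -0.205  0.089]
scene jar_a 0.81 [225, 236, 248, 268] 645 [0.757 0.006 0.21 ] [ 0.722 -0.028  0.134] [0.778 0.028 0.222]
scene jar_a 0.79 [263, 281, 284, 313] 657 [0.746 0.118 0.082] [0.708 0.084 0.003] [0.768 0.143 0.092]
scene jar_a 0.63 [193, 141, 248, 162] 373 [ 0.427 -0.31   0.044] [ 0.38  -0.371  0.007] [ 0.54  -0.282  0.057]
scene jar_c 0.81 [225, 236, 248, 268] 645 [0.757 0.006 0.21 ] [ 0.722 -0.028  0.134] [0.778 0.028 0.222]
scene jar_c 0.79 [
[... 1933 characters left out ...]
 0.727 -0.058  0.195] [ 0.708 -0.115  0.133] [ 0.823 -0.039  0.225]
side jar_c 0.85 [169, 213, 183, 233] 196 [0.654 0.106 0.045] [0.641 0.082 0.01 ] [0.681 0.121 0.071]
side jar_c 0.68 [146, 201, 165, 231] 451 [0.722 0.129 0.061] [ 0.703  0.089 -0.   ] [0.818 0.149 0.092]
side jar_d 0.88 [177, 138, 192, 168] 416 [ 0.727 -0.058  0.195] [ 0.708 -0.115  0.133] [ 0.823 -0.039  0.225]
side jar_d 0.85 [169, 213, 183, 233] 196 [0.654 0.106 0.045] [0.641 0.082 0.01 ] [0.681 0.121 0.071]
side jar_d 0.68 [146, 201, 165, 231] 451 [0.722 0.129 0.061] [ 0.703  0.089 -0.   ] [0.818 0.149 0.092]
side mug 0.96 [206, 156, 235, 187] 497 [ 0.659 -0.188  0.057] [ 0.616 -0.304 -0.004] [ 0.771 -0.104  0.12 ]
1.25
```

View pics/b_scene.png

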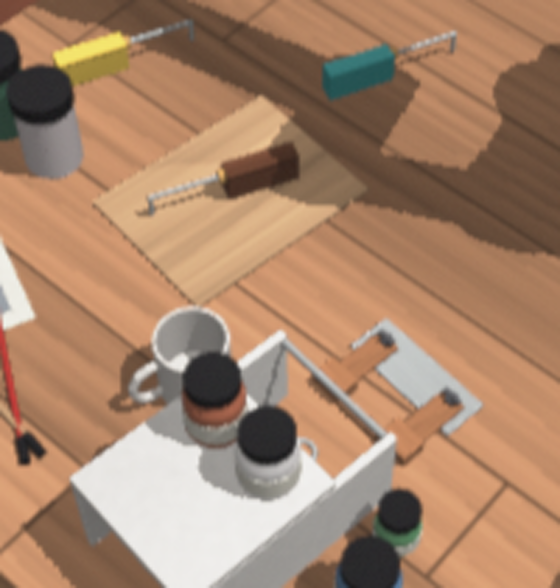

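View pics/b_side.png

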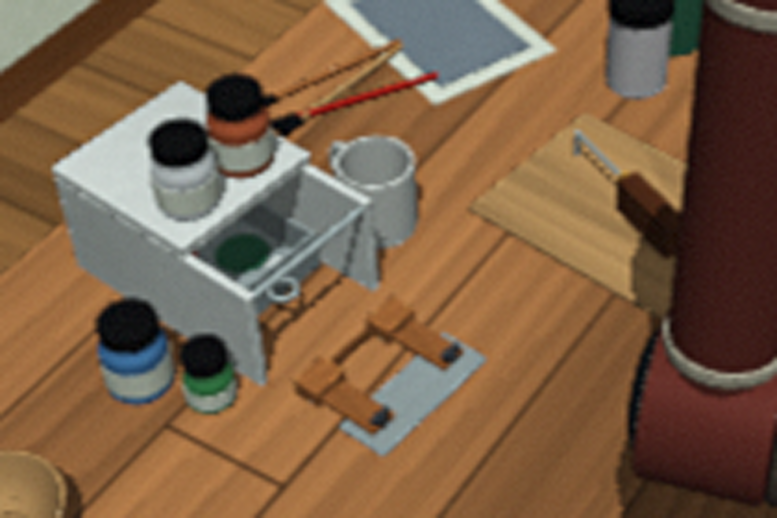

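The close crop confirms the choice: the dark wooden hook lies on the light wooden panel, its shaft pointing away from the robot. The eye shows in the scene at about (250,250) and in the side view at about (196,198).

Run:
```python
from h import *
def rect(q):
    (cx,cy),(w,h),a=cv2.minAreaRect((q[:,:2]*1000).astype(np.float32)); return [round(x,1) for x in (cx,cy,w,h,a)]
for cam in ("scene","side"):
    z=np.load(f"pics/{cam}0.npz");d=z["d"];c=camera_params(cam);P=cloud(c,d).reshape(-1,3);P=P[d.ravel()>0]
    def sel(x0,x1,y0,y1,z0,z1):
        return P[(P[:,0]>x0)&(P[:,0]<x1)&(P[:,1]>y0)&(P[:,1]<y1)&(P[:,2]>z0)&(P[:,2]<z1)]
    h=sel(.34,.5,-.38,-.26,.042,.06); print(cam,"handle",len(h),rect(h),np.median(h,0))
    u,s,vt=np.linalg.svd(h[:,:2]-h[:,:2].mean(0),full_matrices=False); print(" axis yaw",np.arctan2(vt[0,1],vt[0,0]))
    b=sel(.6,.95,-.2,.1,.130,.139); print(cam,"board",len(b),rect(b),np.median(b,0))
    b=sel(.58,.95,-.2,.1,.114,.139); print(cam,"rack top",len(b),rect(b))
    b=sel(.44,.62,-.12,.1,.016,.03); print(cam,"blocks",len(b),rect(b),b.min(0),b.max(0))
    b=sel(.44,.62,-.12,.1,.002,.03); print(cam,"stops",len(b),rect(b))
c=camera_params("scene");print("eye",ray_z(c,250,249.6,.035), "tine tip",ray_z(c,140+151/2.8,90+210/2.8,.008))
print("blk far corners L,R scene", [ray_z(c,140+u/2.8,90+v/2.8,.02).round(4) for u,v in ((405,455),(383,432),(337,385),(316,365))])
print("bar ends", [ray_z(c,140+u/2.8,90+v/2.8,.12).round(4) for u,v in ((283,335),(394,438))])
c=camera_params("side");print("eye",ray_z(c,196.5,198.4,.035),"tine top",ray_z(c,120+578/3.7,120+138/3.7,.04))
```

```text
scene handle 222 [439.1, -323.3, 33.2, 133.5, 63.7] [ 0.42545539 -0.31482043  0.04954223]
 axis yaw -0.47393328854371747
scene board 2887 [791.9, -44.6, 169.4, 180.2, 82.9] [ 0.81936265 -0.0383581   0.13542136]
scene rack top 3398 [751.8, -39.9, 170.9, 261.2, 83.0]
scene blocks 235 [563.6, -18.3, 146.3, 133.4, 82.2] [ 0.49082887 -0.0991802   0.01602385] [0.61995957 0.05218374 0.02842764]
scene stops 1823 [530.0, -10.0, 179.6, 219.5, 0.1]
side handle 141 [437.6, -316.9, 28.3, 131.4, 59.6] [ 0.4247163  -0.30816774  0.04910404]
 axis yaw 2.6384594236991785
side board 882 [792.7, -41.0, 173.7, 186.5, 82.6] [ 0.8183582  -0.01172177  0.13522497]
side rack top 1239 [755.7, -35.6, 173.6, 268.9, 83.5]
side blocks 193 [556.5, -23.3, 126.1, 158.4, 0.2] [ 0.4934898  -0.10227299  0.01606727] [0.6197664  0.05601193 0.02860666]
side stops 1319 [529.9, -9.9, 179.7, 219.5, 0.1]
eye [ 0.66185182 -0.02701634  0.035     ] tine tip [ 0.53589838 -0.37918577  0.008     ]
blk far corners L,R scene [array([0.5976, 0.0488, 0.02  ]), array([0.5916, 0.0149, 0.02  ]), array([ 0.5798, -0.0576,  0.02  ]), array([ 0.5756, -0.0906,  0.02  ])]
bar ends [array([ 0.6181, -0.0986,  0.12  ]), array([0.6359, 0.0584, 0.12  ])]
eye [ 0.66735318 -0.02487445  0.035     ] tine top [ 0.53264044 -0.36330849  0.04      ]
```

play_rows(deltas=[[[0.05,0.06,0.0],-0.18],[[0.1,0.12,0.0],-0.36],[[0.14,0.18,-0.01],-0.54],[[0.18,0.23,-0.02],-0.72],[[0.2,0.275,-0.03],-0.87]], grip=1)

```text
time: 1.88
tool_pos: [0.4057, -0.3374, 0.2075]
tool_rot: [0.0, 0.967, -0.254, 0.001]
contact_force: [0.6, -0.6, 0.4]
gripper_width: 1.002
```

play_rows(deltas=[[[0,0,0],0],[[0,0,0],0]])

```text
time: 2.12
tool_pos: [0.4045, -0.339, 0.2074]
tool_rot: [0.0, 0.968, -0.25, 0.0]
contact_force: [0.0, -0.6, 1.0]
gripper_width: 1.006
```

Run:
```python
from h import *
s=status.state();print(s["time"],s["tool_pos"],s["tool_rot"],s["contact_force"],s["joint_vel"])
c=camera_params("wrist");p,d=grab_frame("wrist");np.savez("pics/w1.npz",p=p,d=d,M=c["world_from_camera"],K=c["mtx"]);cv2.imwrite("pics/w1.png",p)
P=cloud(c,d)
for r in outline_of("wrist","hook"):
    m=r["region"];q=P[m&(d>0)];print(r["confidence"],r["box"],np.median(q,0))
    h=q[(q[:,2]>.043)&(q[:,2]<.056)]
    if len(h)>50: print(len(h),cv2.minAreaRect((h[:,:2]*1000).astype(np.float32)),np.median(h,0))
```

```text
2.125 [ 0.40452385 -0.3390217   0.20739106] [ 3.77989764e-04  9.68207094e-01 -2.50149694e-01  1.08429606e-04] [ 0.04845497 -0.56169814  1.0013735 ] [-0.02841053  0.00696399 -0.0150445   0.0026568   0.00117863  0.00606848]
0.88 [434.6, 0.0, 496.9, 169.7] [ 0.41024304 -0.58480049  0.03791298]
1719 ((410.51043701171875, -591.5084228515625), (25.26767921447754, 72.39083862304688), 66.00003814697266) [ 0.4126661  -0.59202633  0.04393902]
0.73 [211.3, 37.1, 239.1, 215.3] [ 0.43096511 -0.32227627  0.04968444]
2226 ((457.3825378417969, -334.2777099609375), (26.121034622192383, 179.46815490722656), 63.33210754394531) [ 0.42442134 -0.31818697  0.04997432]
0.7 [300.4, 257.5, 331.1, 343.8] [ 0.22405517 -0.33466143  0.0437621 ]
1136 ((210.99644470214844, -331.36383056640625), (25.62486457824707, 96.75962829589844), 65.57872009277344) [ 0.21559437 -0.33314815  0.04442025]
```

View pics/w1.png

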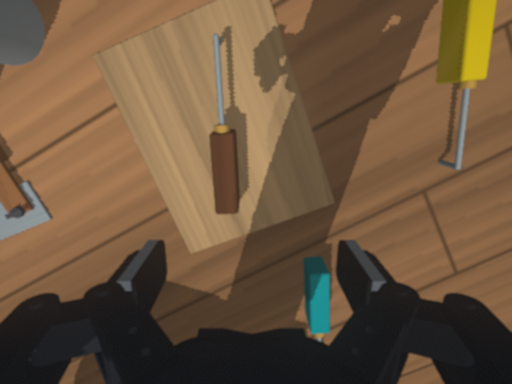

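The wrist view shows the dark hook on the panel: handle at about (225,172), tine top at (217,38). The yellow and teal hooks are clear of it. Next I fit the handle.

Run:
```python
from h import *
z=np.load("pics/w1.npz");d=z["d"];c={"mtx":z["K"],"world_from_camera":z["M"]};P=cloud(c,d)
m=np.zeros(d.shape,bool);m[125:220,200:245]=1
q=P[m&(d>0)];q=q[(q[:,2]>.046)&(q[:,2]<.056)]
print(len(q),q[:,2].mean());r=cv2.minAreaRect((q[:,:2]*1000).astype(np.float32));print(r);print(cv2.boxPoints(r))
u,s,vt=np.linalg.svd(q[:,:2]-q[:,:2].mean(0),full_matrices=False);print("yaw",np.arctan(vt[0,1]/vt[0,0]),q.mean(0))
print("tine top",ray_z(c,217,38,.061-.006+.003), "handle px ends",ray_z(c,227,214,.05),ray_z(c,222,131,.05))
print("eyedge pts: panel corner",ray_z(c,333,203,.006),ray_z(c,190,252,.006))
```

```text
2040 0.04992798056872003
((418.88177490234375, -314.925537109375), (26.094636917114258, 96.88113403320312), 63.330440521240234)
[[ 369.7386  -304.84247]
 [ 456.31256 -348.32703]
 [ 468.02496 -325.0086 ]
 [ 381.451   -281.52405]]
yaw -0.46485028751361185 [ 0.41968547 -0.31567178  0.04992798]
tine top [ 0.53136713 -0.37453168  0.058     ] handle px ends [ 0.37672369 -0.29382923  0.05      ] [ 0.45734611 -0.33510736  0.05      ]
eyedge pts: panel corner [ 0.31175043 -0.40601895  0.006     ] [ 0.34064264 -0.21189926  0.006     ]
```

play_rows(deltas=[[[0.012,0.025,-0.05],0.04],[[0.012,0.025,-0.1],0.04],[[0.012,0.025,-0.1],0.04]])

```text
time: 2.6
tool_pos: [0.4135, -0.3123, 0.1028]
tool_rot: [-0.002, 0.973, -0.232, -0.004]
contact_force: [0.7, 1.3, 0.2]
gripper_width: 1.0
```

Run:
```python
from h import *
s=status.state();print(s["time"],s["tool_pos"],s["tool_rot"],s["contact_force"],2*np.arctan2(s["tool_rot"][2],s["tool_rot"][1]))
c=camera_params("wrist");p,d=grab_frame("wrist");cv2.imwrite("pics/w2.png",p)
P=cloud(c,d)
q=P[(d>0)&(P[...,2]>.046)&(P[...,2]<.056)&(abs(P[...,0]-.415)<.07)&(abs(P[...,1]+.315)<.07)]
r=cv2.minAreaRect((q[:,:2]*1000).astype(np.float32));print(len(q),r);print(cv2.boxPoints(r))
```

```text
2.6 [ 0.41346669 -0.31232996  0.10282325] [-0.00242104  0.97264675 -0.23224119 -0.00405884] [0.68911787 1.2969204  0.17985678] -0.46876781765031633
4400 ((420.1650390625, -315.49755859375), (26.060331344604492, 95.90141296386719), 63.34968566894531)
[[ 371.464   -305.6354 ]
 [ 457.17688 -348.6514 ]
 [ 468.8661  -325.3597 ]
 [ 383.1532  -282.34372]]
```

View pics/w2.png

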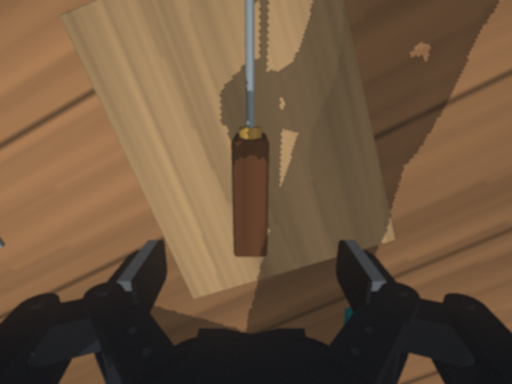

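The handle is centred between the jaws, spanning columns 233–268 around 251, and is aligned with them. Going down.

play_rows(deltas=[[[0.004,-0.002,-0.045],0],[[0.004,-0.002,-0.075],0],[[0.004,-0.002,-0.087],0],[[0.004,-0.002,-0.087],0]])

```text
time: 3.15
tool_pos: [0.4211, -0.317, 0.0215]
tool_rot: [0.0, 0.973, -0.232, 0.001]
contact_force: [-0.2, 0.4, 0.4]
gripper_width: 0.999
```

play_rows(deltas=[[[0,0,0],0],[[0,0,0],0],[[0,0,0],0],[[0,0,0],0]], grip=-1)

```text
time: 3.65
tool_pos: [0.421, -0.3162, 0.0209]
tool_rot: [0.0, 0.973, -0.231, 0.001]
contact_force: [-1.1, 0.0, 1.4]
gripper_width: 0.298
```

play_rows(deltas=[[[0,0,0.01],0],[[0,0,0.04],0],[[0,0,0.08],0],[[0,0,0.1],0],[[0,0,0.1],0]])

```text
time: 4.28
tool_pos: [0.4214, -0.3166, 0.1223]
tool_rot: [0.001, 0.973, -0.231, 0.002]
contact_force: [-0.4, -0.5, -0.6]
gripper_width: 0.292
```

Run:
```python
from h import *
s=status.state();print(s["time"],s["tool_pos"],s["tool_rot"],s["contact_force"],s["ft_torque"],2*np.arctan2(s["tool_rot"][2],s["tool_rot"][1]),s["gripper_width"])
c=camera_params("wrist");p,d=grab_frame("wrist");cv2.imwrite("pics/w3.png",p);np.savez("pics/w3.npz",p=p,d=d,M=c["world_from_camera"],K=c["mtx"],tp=s["tool_pos"],tr=s["tool_rot"])
p,d=grab_frame("side");cv2.imwrite("pics/s3.png",p[60:260,120:380])
```

```text
4.275 [ 0.42142469 -0.3166346   0.12233594] [ 0.00109193  0.97284512 -0.23144774  0.00176843] [-0.38501996 -0.48179291 -0.6365454 ] [0.00724858 0.01369133 0.04084828] -0.4671321688330936 0.2923965804094982
```

View pics/w3.png

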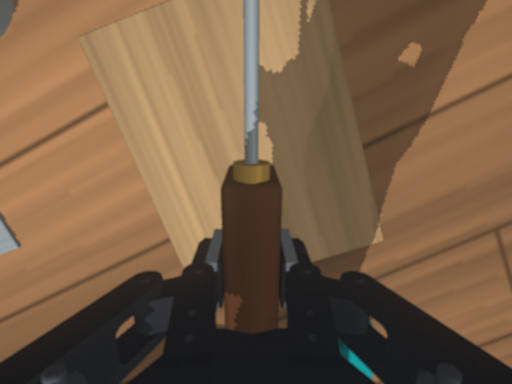

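View pics/s3.png

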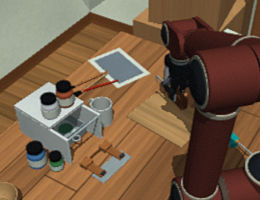

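The hook is held and lifted, with the shaft straight ahead of the gripper at column 251. Next I measure how it sits in the hand: tilt, height and tip.

```bash
python3 - <<'E'
from h import *
z=np.load("pics/w3.npz");d=z["d"];c={"mtx":z["K"],"world_from_camera":z["M"]};P=cloud(c,d)
tp=z["tp"];yaw=-.4655;X=np.array([np.cos(yaw),np.sin(yaw)]);Y=np.array([-X[1],X[0]])
L=np.stack([(P[...,:2]-tp[:2])@X,(P[...,:2]-tp[:2])@Y,P[...,2]-tp[2]],-1)
for v in (10,40,80,120,150,):
    row=L[v,244:260];k=row[:,2]>-.03; print(v,np.where(k)[0]+244,np.median(row[k],0).round(4),row[k][:,2].max().round(4))
for v in (170,190,220,260,300,325):
    row=L[v,210:295];k=(row[:,2]>-.03)&(abs(row[:,1])<.02); print(v,np.median(row[k],0).round(4),row[k].min(0).round(4),row[k].max(0).round(4))
E
python3 - <<'E'
from h import *
p,d=grab_frame("scene");c=camera_params("scene");cv2.imwrite("pics/sc3.png",cv2.resize(p[60:210,150:300],None,fx=4,fy=4,interpolation=cv2.INTER_CUBIC))
E
```

```text
10 [244 245 246 247 248 249 250 251 252 253 254 255 256 257 258 259] [ 0.1044 -0.0008  0.0219] 0.0234
40 [244 245 246 247 248 249 250 251 252 253 254 255 256 257 258 259] [ 0.0945 -0.0008  0.0215] 0.023
80 [244 245 246 247 248 249 250 251 252 253 254 255 256 257 258] [ 0.0803 -0.0006  0.0216] 0.023
120 [245 246 247 248 249 250 251 252 253 254 255 256 257 258] [ 0.0651 -0.0008  0.0211] 0.0228
150 [245 246 247 248 249 250 251 252 253 254 255 256 257 258] [ 0.0529 -0.0008  0.022 ] 0.0231
170 [ 0.0451 -0.0005  0.0255] [ 0.0393 -0.0127 -0.0003] [0.0714 0.011  0.1429]
190 [ 0.0375 -0.0007  0.029 ] [ 0.0367 -0.0135  0.0262] [0.038  0.0121 0.0306]
220 [ 0.0244 -0.0007  0.0292] [ 0.0235 -0.0134  0.0272] [0.025  0.0119 0.0306]
260 [ 0.0056 -0.0009  0.0295] [ 0.0044 -0.0184  0.0275] [0.0714 0.0165 0.1429]
300 [-0.0151 -0.0009  0.0295] [-0.0167 -0.0149  0.0274] [0.0714 0.0138 0.1429]
325 [-0.0294 -0.0009  0.0291] [-0.0316 -0.0145  0.0266] [0.0155 0.0132 0.0798]
```

View pics/sc3.png

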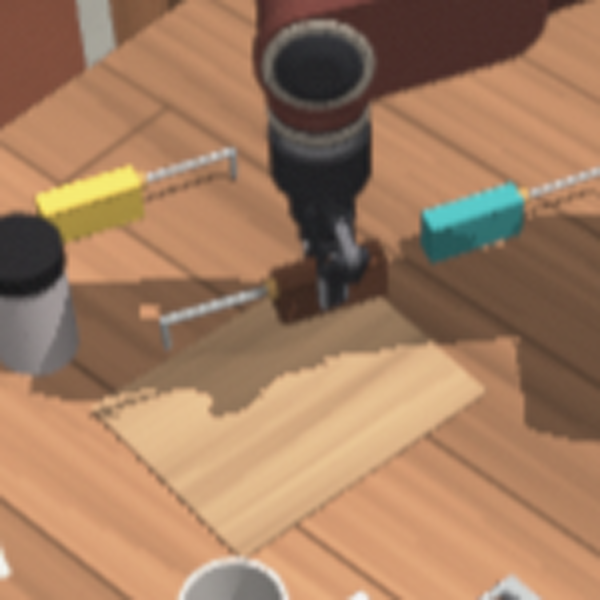

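play_rows(deltas=[[[0.0,0.02,0.04],0.05],[[0.015,0.07,0.06],0.12],[[0.03,0.12,0.06],0.19],[[0.05,0.17,0.06],0.26],[[0.07,0.22,0.06],0.347]])

```text
time: 5.05
tool_pos: [0.49, -0.0939, 0.1784]
tool_rot: [-0.0, 0.998, -0.059, -0.001]
contact_force: [0.5, -0.2, -2.1]
gripper_width: 0.297
```

play_rows(deltas=[[[0.015,0.04,0],0],[[0.03,0.08,0],0],[[0.045,0.11,-0.005],0],[[0.057,0.12,-0.01],0],[[0.057,0.12,-0.02],0]])

```text
time: 5.68
tool_pos: [0.5476, 0.0242, 0.1589]
tool_rot: [0.0, 0.998, -0.06, -0.001]
contact_force: [-0.0, 1.1, -1.8]
gripper_width: 0.29
```

```bash
cat > look.py <<'E'
from h import *
import sys
n=sys.argv[1]
s=status.state();print(s["time"],s["tool_pos"].round(4),"yaw",round(2*np.arctan2(s["tool_rot"][2],s["tool_rot"][1]),4),"F",s["contact_force"].round(2),"T",s["ft_torque"].round(3),round(s["gripper_width"],3))
for cam in sys.argv[2:]:
    c=camera_params(cam);p,d=grab_frame(cam);cv2.imwrite(f"pics/{n}_{cam}.png",p);np.savez(f"pics/{n}_{cam}.npz",p=p,d=d,M=c["world_from_camera"],K=c["mtx"],tp=s["tool_pos"])
E
python3 look.py v4 wrist
```

```text
5.675 [0.5476 0.0242 0.1589] yaw -0.1193 F [-0.03  1.14 -1.8 ] T [-0.045  0.02   0.045] 0.29
```

View pics/v4_wrist.png

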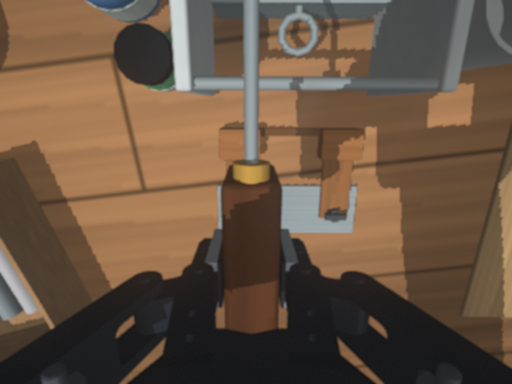

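The ring (eye) shows clearly at (298,33), behind the bar at row 84. The stop blocks' tray-side edges are at about row 128. Next I measure the ring, bar, cheeks and blocks.

```bash
cat > m.py <<'E'
from h import *
import sys
z=np.load(sys.argv[1]);d=z["d"];c={"mtx":z["K"],"world_from_camera":z["M"]};P=cloud(c,d);p=z["p"]
E
python3 - pics/v4_wrist.npz <<'E'
exec(open("m.py").read())
O=np.array([.6645,-.026]);yaw=-.12
X=np.array([np.cos(yaw),np.sin(yaw)]);Y=np.array([-X[1],X[0]])
m=np.zeros(d.shape,bool);m[5:60,272:325]=1
q=P[m&(P[...,2]>.031)&(P[...,2]<.044)&(d>0)]
l=(q[:,:2]-O);a=l@X;b=l@Y
k=np.hypot(a,b)<.03;
(cx,cy),r=cv2.minEnclosingCircle((q[k,:2]*1000).astype(np.float32));print("ring",k.sum(),cx,cy,r,q[k].mean(0))
# pixel contour approach
Q=np.array([ray_z(c,u,v,.035)[:2] for u,v in ((298,10),(298,56),(278,33),(318,33))]);print("ring px",Q,Q.mean(0))
# bar
m=np.zeros(d.shape,bool);m[76:92,265:440]=1
q=P[m&(P[...,2]>.10)&(P[...,2]<.13)];f=np.polyfit(q[:,1],q[:,0],1);print("bar x=",f,"n",len(q),"y range",q[:,1].min(),q[:,1].max(),"top z",np.percentile(q[:,2],95),"yaw",-np.arctan(f[0]))
# blocks tray-side top edge
Q=[ray_z(c,u,v,.02)[:2].round(4) for u,v in ((220,129),(322,129),(361,128))];print("blk",Q)
q=P[(P[...,2]>.014)&(P[...,2]<.026)&(P[...,0]<.62)&(P[...,0]>.5)&(P[...,1]<.08)&(P[...,1]>-.12)]
l=(q[:,:2]-O);a=l@X;b=l@Y
for lo in range(-90,90,10):
    k=(b*1000>lo)&(b*1000<lo+10)
    if k.sum()>5: print(lo,k.sum(),"far edge(rel eye)",np.percentile(a[k],97).round(4),np.percentile(a[k],3).round(4))
# cheeks
q=P[(P[...,2]>.112)&(P[...,2]<.126)&(P[...,0]>.6)&(P[...,0]<.72)]
l=(q[:,:2]-O);a=l@X;b=l@Y
for s in (1,-1):
    k=(b*s>.06)&(b*s<.1); 
    if k.sum(): print("cheek",s,k.sum(),b[k].min(),b[k].max(),np.polyfit(a[k],b[k],1))
np.set_printoptions(suppress=True)
cv2.imwrite("pics/v4crop.png",cv2.resize(p[0:150,170:480],None,fx=2.5,fy=2.5,interpolation=cv2.INTER_CUBIC))
E
```

```text
ring 1033 674.0997314453125 -27.1937198638916 22.992555618286133 [ 0.6714157  -0.0288353   0.03711493]
ring px [[ 0.68549828 -0.03028412]
 [ 0.65149087 -0.02782766]
 [ 0.67080645 -0.01270621]
 [ 0.66688522 -0.04545499]] [ 0.6686702  -0.02906824]
bar x= [0.11953628 0.62818442] n 2470 y range -0.09890895977202739 0.006430980702494753 top z 0.11675718737424856 yaw -0.11897176848975549
blk [array([0.5985, 0.0482]), array([ 0.5869, -0.0484]), array([ 0.5835, -0.0853])]
-80 104 far edge(rel eye) -0.0401 -0.1024
-70 329 far edge(rel eye) -0.075 -0.1042
-60 338 far edge(rel eye) -0.0747 -0.1045
-50 332 far edge(rel eye) -0.0751 -0.1044
-40 284 far edge(rel eye) -0.0752 -0.1034
20 59 far edge(rel eye) -0.0754 -0.1023
40 247 far edge(rel eye) -0.0749 -0.1028
50 312 far edge(rel eye) -0.0746 -0.1029
60 231 far edge(rel eye) -0.0753 -0.1027
cheek 1 1997 0.0600351390525291 0.0813867643905233 [0.09818813 0.0763184 ]
cheek -1 2567 -0.08683081284119891 -0.06008798399717771 [-0.13172742 -0.08097049]
```

View pics/v4crop.png

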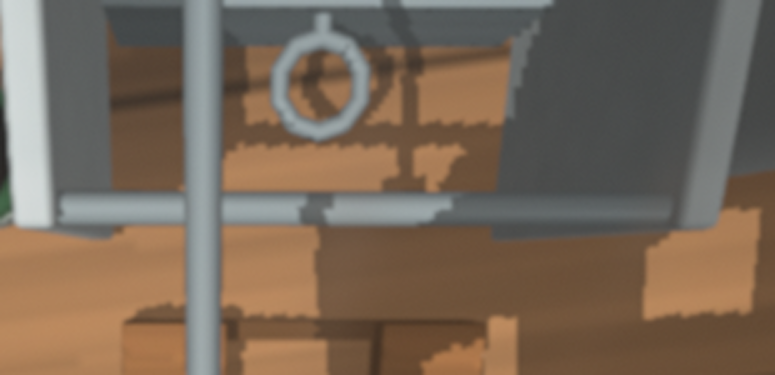

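play_rows(deltas=[[[-0.04,-0.015,0],0],[[-0.077,-0.029,0],0],[[-0.077,-0.029,-0.04],0],[[-0.077,-0.029,-0.08],0],[[-0.077,-0.029,-0.093],0]])

```text
time: 6.35
tool_pos: [0.4676, -0.0054, 0.0639]
tool_rot: [-0.0, 0.998, -0.061, -0.003]
contact_force: [-0.0, -0.2, -1.4]
gripper_width: 0.291
```

```bash
python3 look.py v5 scene side
python3 - <<'E'
import cv2
p=cv2.imread("pics/v5_scene.png");cv2.imwrite("pics/v5c.png",cv2.resize(p[180:280,180:320],None,fx=5.5,fy=5.5,interpolation=cv2.INTER_CUBIC))
p=cv2.imread("pics/v5_side.png");cv2.imwrite("pics/v5s.png",cv2.resize(p[140:250,150:290],None,fx=5.5,fy=5.5,interpolation=cv2.INTER_CUBIC))
E
```

```text
6.35 [ 0.4676 -0.0054  0.0639] yaw -0.122 F [-0.05 -0.25 -1.44] T [-0.005 -0.009 -0.026] 0.291
```

View pics/v5c.png

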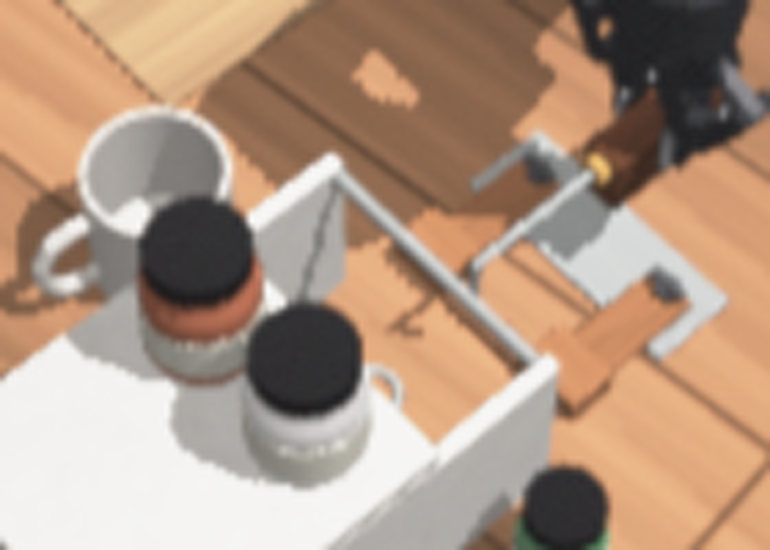

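View pics/v5s.png

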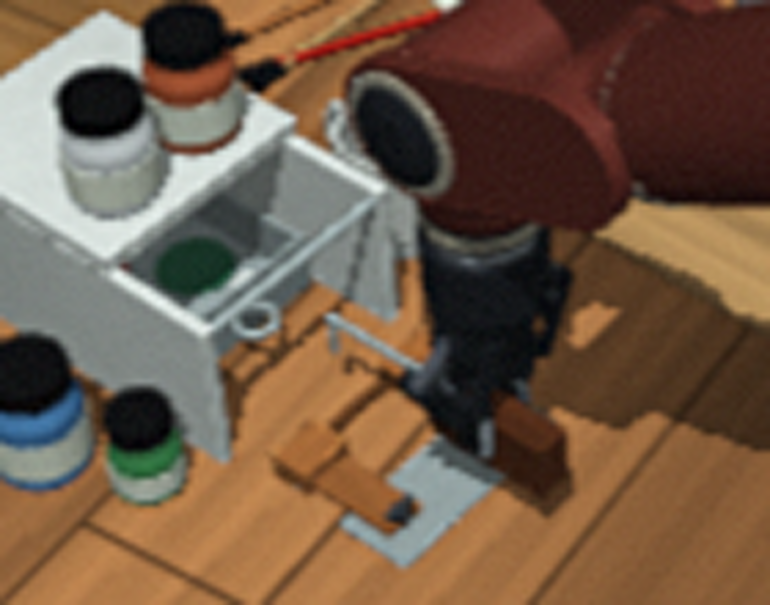

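The side view shows both ring, at (196.5,198.2), and tine tip, at (211,203.6). I compare the predicted tip against the images.

Run:
```python
from h import *
c=camera_params("side");
print("side: tip",ray_z(c,211.1,203.6,.051)[:2],"eye",ray_z(c,196.5,198.2,.036)[:2],"tine top", ray_z(c,150+331/5.5,140+318/5.5,.0832)[:2])
print("pred tip px side",proj(c,np.array([.5975,-.0219,.0512])))
c=camera_params("scene")
print("scene tine top",ray_z(c,180+476/5.5,180+271/5.5,.0832)[:2],"eye vis right part px",proj(c,np.array([.6685,-.0292,.035])), "tip pred",proj(c,np.array([.5975,-.0219,.0832])))
```

```text
side: tip [ 0.59783254 -0.0195756 ] eye [ 0.66728504 -0.02494803] tine top [ 0.59657793 -0.01663961]
pred tip px side (np.float64(211.56352771184137), np.float64(203.18237206742086))
scene tine top [ 0.60256086 -0.01721702] eye vis right part px (np.float64(247.8812180801997), np.float64(250.7207418409689)) tip pred (np.float64(266.4223357009023), np.float64(227.16209642282988))
```

play_rows(deltas=[[[0.02,-0.002,0],0],[[0.045,-0.004,0],0],[[0.062,-0.006,0],0],[[0.07,-0.0065,0],0],[[0.07,-0.0065,0],0]])

```text
time: 7.08
tool_pos: [0.5413, -0.0115, 0.0682]
tool_rot: [0.0, 0.998, -0.06, 0.001]
contact_force: [-0.3, -0.0, -1.3]
gripper_width: 0.293
```

```bash
python3 look.py v6 scene side
python3 - <<'E'
import cv2
p=cv2.imread("pics/v6_scene.png");cv2.imwrite("pics/v6c.png",cv2.resize(p[200:270,210:300],None,fx=8,fy=8,interpolation=cv2.INTER_CUBIC))
p=cv2.imread("pics/v6_side.png");cv2.imwrite("pics/v6s.png",cv2.resize(p[165:235,160:250],None,fx=8,fy=8,interpolation=cv2.INTER_CUBIC))
E
```

```text
7.075 [ 0.5413 -0.0115  0.0682] yaw -0.1203 F [-0.27 -0.04 -1.31] T [ 0.028  0.038 -0.026] 0.293
```

View pics/v6c.png

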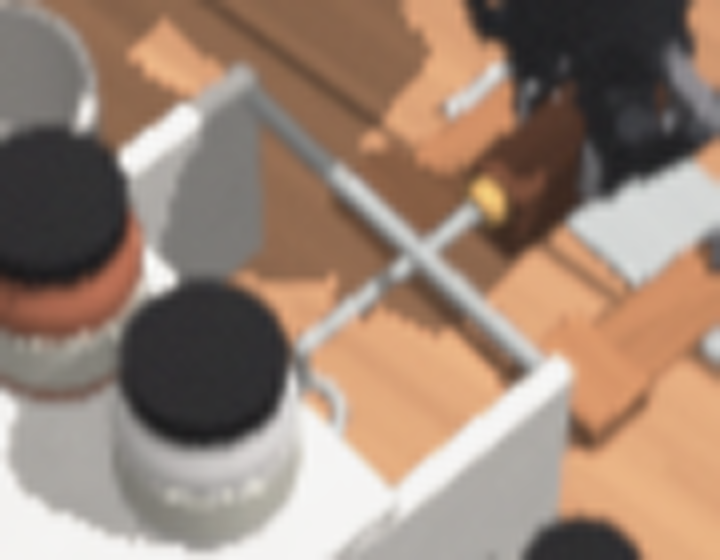

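View pics/v6s.png

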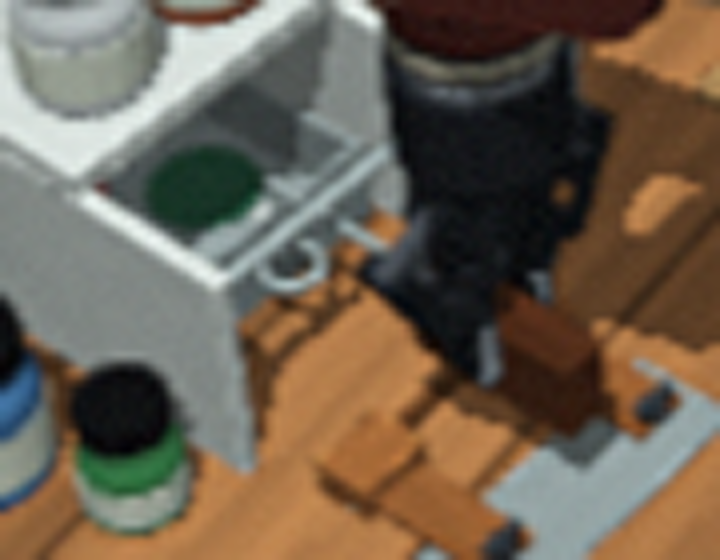

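play_rows(deltas=[[[0,0,0],0],[[0,0,0],0]])

```text
time: 7.42
tool_pos: [0.5401, -0.0112, 0.067]
tool_rot: [-0.0, 0.998, -0.06, -0.0]
contact_force: [1.0, -0.2, -1.6]
gripper_width: 0.294
```

Run:
```python
from h import *
s=status.state();t=s["tool_pos"];y=2*np.arctan2(s["tool_rot"][2],s["tool_rot"][1]);print(t,y,s["contact_force"])
X=np.array([np.cos(y),np.sin(y),0]);tip=t+.131*X+np.array([0,-.0008,-.0127]);top=tip+[0,0,.035]
eye=np.array([.6685,-.0292,.035]);print("tip",tip,"eye-tip",eye-tip)
for cam,(x0,y0),box in (("side",(160,165),(165,235,160,250)),("scene",(210,200),(200,270,210,300))):
    p,d=grab_frame(cam);c=camera_params(cam);im=cv2.resize(p[box[0]:box[1],box[2]:box[3]],None,fx=8,fy=8,interpolation=cv2.INTER_CUBIC)
    f=lambda P:tuple(int(8*(a+.5)-4) for a in (proj(c,P)[0]-x0,proj(c,P)[1]-y0))
    cv2.line(im,f(tip),f(top),(0,0,255),1)
    th=np.linspace(0,2*np.pi,40)
    cv2.polylines(im,[np.array([f(eye+[.014*np.cos(a),.014*np.sin(a),0]) for a in th])],True,(0,255,0),1)
    cv2.imwrite(f"pics/v7_{cam}.png",im)
```

```text
[ 0.54007873 -0.0111755   0.06704616] -0.12013935679683715 [ 0.96811745 -0.21655768 -1.57535069]
tip [ 0.67013447 -0.02767592  0.05434616] eye-tip [-0.00163447 -0.00152408 -0.01934616]
```

View pics/v7_side.png

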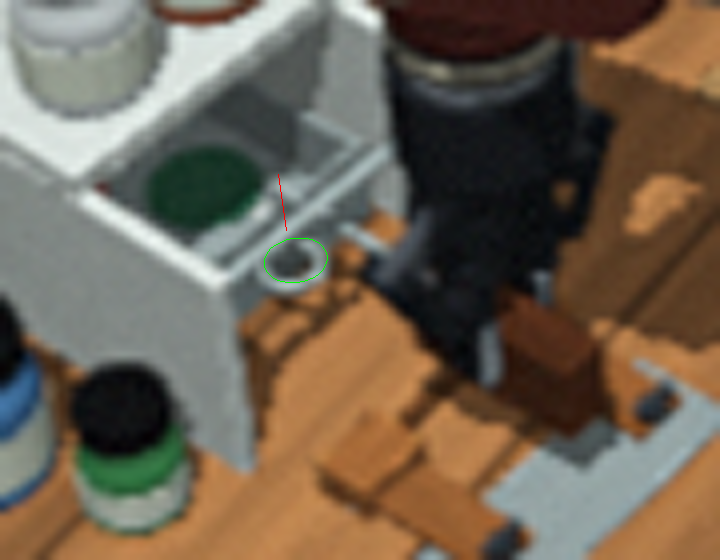

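View pics/v7_scene.png

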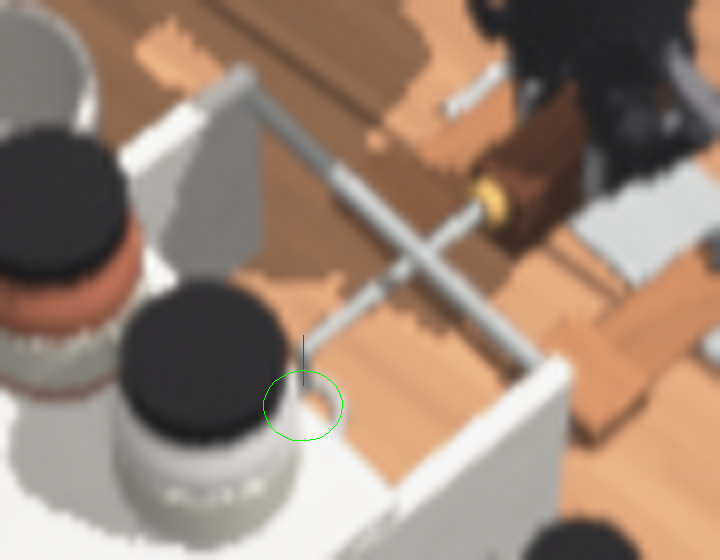

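In the scene view the predicted tine line falls on the visible tine at (303,360) and inside the drawn ring. Now the tip goes down through the eye, with force checks.

play_rows(deltas=[[[-0.002,-0.0005,-0.008],0],[[-0.002,-0.0005,-0.015],0],[[-0.002,-0.0005,-0.019],0],[[-0.002,-0.0005,-0.022],0]])

```text
time: 8.02
tool_pos: [0.5383, -0.0117, 0.0445]
tool_rot: [-0.0, 0.998, -0.06, -0.0]
contact_force: [-0.0, -0.3, -1.6]
gripper_width: 0.291
```

play_rows(deltas=[[[0,0,-0.004],0],[[0,0,-0.0085],0],[[0,0,-0.0085],0]])

```text
time: 8.4
tool_pos: [0.5381, -0.0117, 0.0361]
tool_rot: [-0.0, 0.998, -0.06, -0.0]
contact_force: [0.8, -0.7, -1.2]
gripper_width: 0.295
```

```bash
python3 look.py v8 scene side
python3 - <<'E'
import cv2
p=cv2.imread("pics/v8_scene.png");cv2.imwrite("pics/v8c.png",cv2.resize(p[200:270,210:300],None,fx=8,fy=8,interpolation=cv2.INTER_CUBIC))
p=cv2.imread("pics/v8_side.png");cv2.imwrite("pics/v8s.png",cv2.resize(p[165:235,160:250],None,fx=8,fy=8,interpolation=cv2.INTER_CUBIC))
E
```

```text
8.4 [ 0.5381 -0.0117  0.0361] yaw -0.1202 F [ 0.84 -0.72 -1.19] T [-0.032 -0.028  0.001] 0.295
```

View pics/v8c.png

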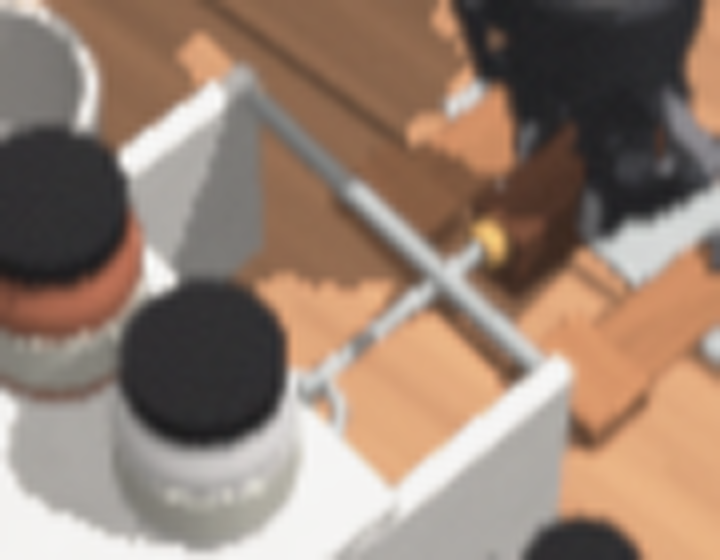

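View pics/v8s.png

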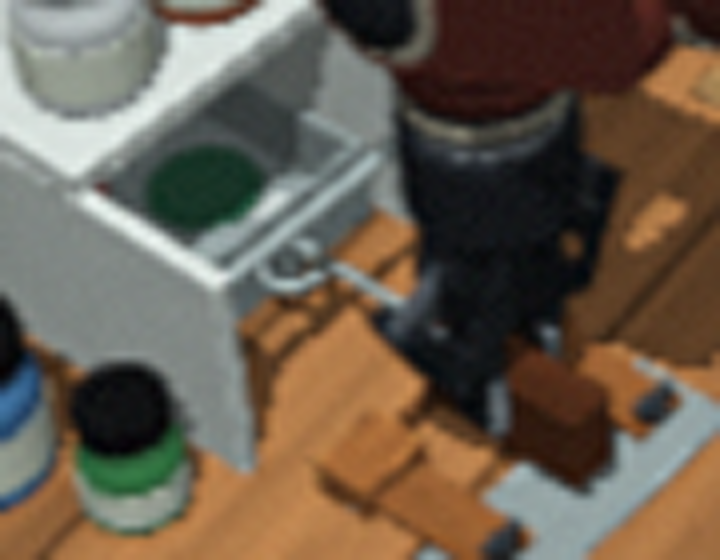

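The side view shows the tine standing inside the ring, with the shaft ending over it. Drawing begins along the rack axis, −(0.993, −0.12).

play_rows(deltas=[[[-0.003,0.0004,0],0],[[-0.006,0.0007,0],0],[[-0.009,0.0011,0],0],[[-0.012,0.0014,0],0],[[-0.016,0.0019,0],0]])

```text
time: 9.12
tool_pos: [0.5229, -0.01, 0.037]
tool_rot: [0.0, 0.998, -0.06, 0.001]
contact_force: [3.3, -0.3, -1.3]
gripper_width: 0.295
```

play_rows(deltas=[[[-0.004,0.0005,0],0],[[-0.008,0.001,0],0],[[-0.012,0.0014,0],0],[[-0.016,0.0019,0],0],[[-0.02,0.0024,0],0]])

```text
time: 9.75
tool_pos: [0.5025, -0.0075, 0.0368]
tool_rot: [0.0, 0.998, -0.06, 0.0]
contact_force: [3.9, -1.0, -0.6]
gripper_width: 0.295
```

play_rows(deltas=[[[-0.005,0.0006,0],0],[[-0.01,0.0012,0],0],[[-0.015,0.0018,0],0],[[-0.02,0.0024,0],0],[[-0.025,0.003,0],0]])

```text
time: 10.38
tool_pos: [0.4773, -0.0044, 0.0367]
tool_rot: [0.0, 0.998, -0.06, 0.0]
contact_force: [3.8, -0.9, -0.5]
gripper_width: 0.293
```

```bash
python3 look.py v9 scene side
python3 - <<'E'
import cv2
p=cv2.imread("pics/v9_scene.png");cv2.imwrite("pics/v9c.png",cv2.resize(p[190:270,220:320],None,fx=7,fy=7,interpolation=cv2.INTER_CUBIC))
p=cv2.imread("pics/v9_side.png");cv2.imwrite("pics/v9s.png",cv2.resize(p[165:245,160:260],None,fx=7,fy=7,interpolation=cv2.INTER_CUBIC))
E
```

```text
10.375 [ 0.4773 -0.0044  0.0367] yaw -0.1202 F [ 3.77 -0.95 -0.46] T [-0.05  -0.817  0.025] 0.293
```

View pics/v9c.png

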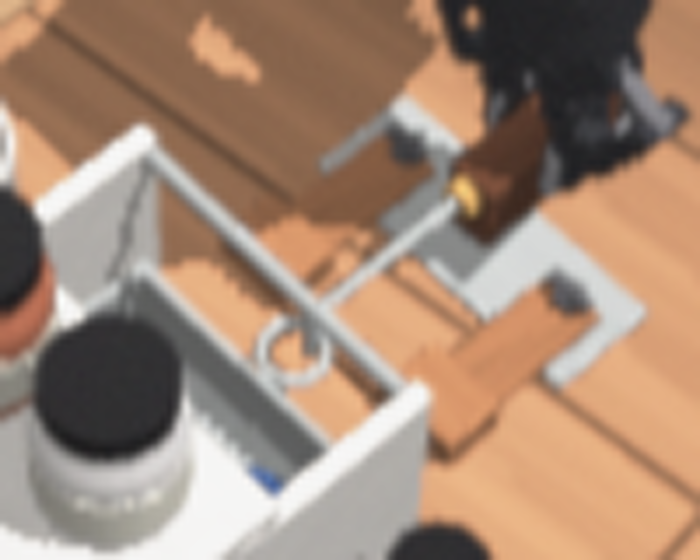

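View pics/v9s.png

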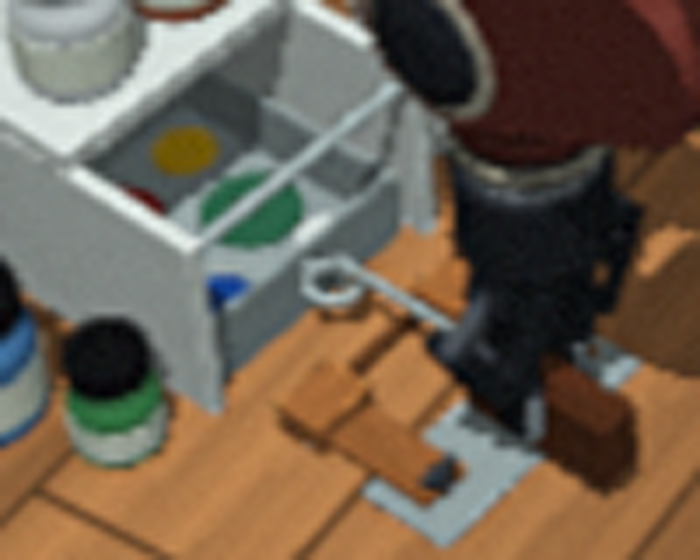

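The tray follows level, with the tine in the ring; the eye is now at about (262,240) in the scene view. The drag force is about 3.5 N and an estimated 45 mm remain.

play_rows(deltas=[[[-0.005,0.0006,0],0],[[-0.01,0.0012,0],0],[[-0.015,0.0018,0],0],[[-0.02,0.0024,0],0],[[-0.025,0.003,0],0]])

```text
time: 11.1
tool_pos: [0.452, -0.0014, 0.0365]
tool_rot: [-0.0, 0.998, -0.06, -0.0]
contact_force: [3.4, 0.2, -2.6]
gripper_width: 0.292
```

play_rows(deltas=[[[-0.002,0.0002,0],0],[[-0.004,0.0005,0],0],[[-0.006,0.0007,0],0],[[-0.008,0.001,0],0]])

```text
time: 11.6
tool_pos: [0.4443, -0.0005, 0.0366]
tool_rot: [-0.0, 0.998, -0.06, -0.0]
contact_force: [3.9, 0.1, -1.2]
gripper_width: 0.296
```

```bash
python3 look.py v10 scene side
python3 - <<'E'
from h import *
p=cv2.imread("pics/v10_scene.png");cv2.imwrite("pics/v10c.png",cv2.resize(p[190:270,230:330],None,fx=7,fy=7,interpolation=cv2.INTER_CUBIC))
p=cv2.imread("pics/v10_side.png");cv2.imwrite("pics/v10s.png",cv2.resize(p[165:245,170:270],None,fx=7,fy=7,interpolation=cv2.INTER_CUBIC))
E
```

```text
11.6 [ 0.4443 -0.0005  0.0366] yaw -0.1202 F [ 3.91  0.06 -1.19] T [ 0.001 -0.41   0.006] 0.296
```

View pics/v10c.png

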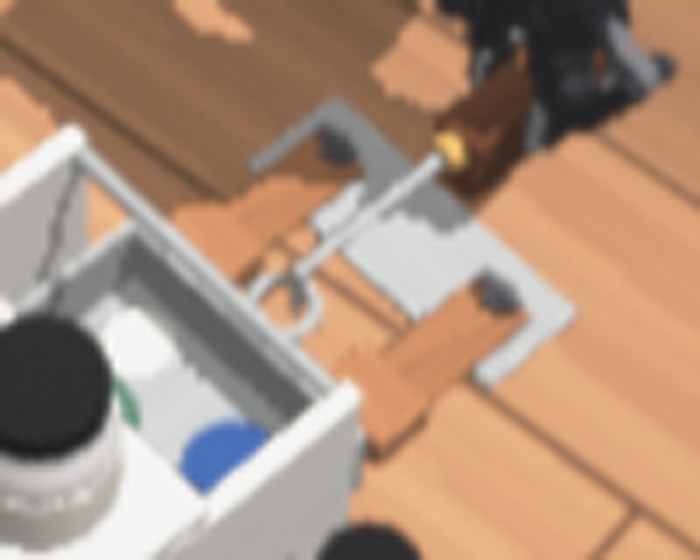

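View pics/v10s.png

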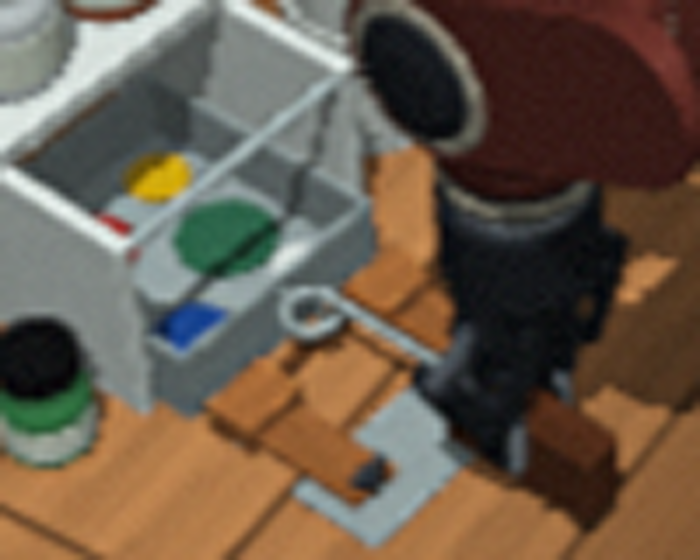

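The tray front is now about 1 cm short of the blocks in both views. Feeling for contact in small steps.

play_rows(deltas=[[[-0.001,0.0001,0],0],[[-0.002,0.0002,0],0],[[-0.003,0.0004,0],0],[[-0.004,0.0005,0],0],[[-0.005,0.0006,0],0]])

```text
time: 12.32
tool_pos: [0.4394, 0.0001, 0.0366]
tool_rot: [-0.0, 0.998, -0.06, -0.0]
contact_force: [2.8, -0.6, -2.4]
gripper_width: 0.299
```

play_rows(deltas=[[[-0.001,0.0001,0],0],[[-0.002,0.0002,0],0],[[-0.002,0.0002,0],0]])

```text
time: 12.7
tool_pos: [0.4373, 0.0004, 0.0366]
tool_rot: [-0.0, 0.998, -0.06, -0.0]
contact_force: [2.2, -0.3, -2.6]
gripper_width: 0.294
```

play_rows(deltas=[[[-0.001,0.0001,0],0],[[-0.001,0.0001,0],0]])

```text
time: 12.95
tool_pos: [0.4364, 0.0005, 0.0366]
tool_rot: [0.0, 0.998, -0.06, -0.0]
contact_force: [2.2, -0.9, -3.6]
gripper_width: 0.295
```

play_rows(deltas=[[[-0.001,0.0001,0],0],[[-0.001,0.0001,0],0]])

```text
time: 13.2
tool_pos: [0.4354, 0.0006, 0.0366]
tool_rot: [-0.0, 0.998, -0.06, -0.0]
contact_force: [1.8, -1.0, -2.0]
gripper_width: 0.299
```

play_rows(deltas=[[[-0.001,0.0001,0],0],[[-0.001,0.0001,0],0]])

```text
time: 13.45
tool_pos: [0.4344, 0.0006, 0.0366]
tool_rot: [-0.0, 0.998, -0.06, -0.0]
contact_force: [3.2, -0.3, -2.2]
gripper_width: 0.295
```

```bash
python3 look.py v11 scene side
python3 - <<'E'
from h import *
p=cv2.imread("pics/v11_scene.png");cv2.imwrite("pics/v11c.png",cv2.resize(p[190:270,230:330],None,fx=7,fy=7,interpolation=cv2.INTER_CUBIC))
p=cv2.imread("pics/v11_side.png");cv2.imwrite("pics/v11s.png",cv2.resize(p[165:245,170:270],None,fx=7,fy=7,interpolation=cv2.INTER_CUBIC))
E
```

```text
13.45 [0.4344 0.0006 0.0366] yaw -0.1202 F [ 3.19 -0.31 -2.23] T [-0.035 -0.284  0.006] 0.295
```

View pics/v11c.png

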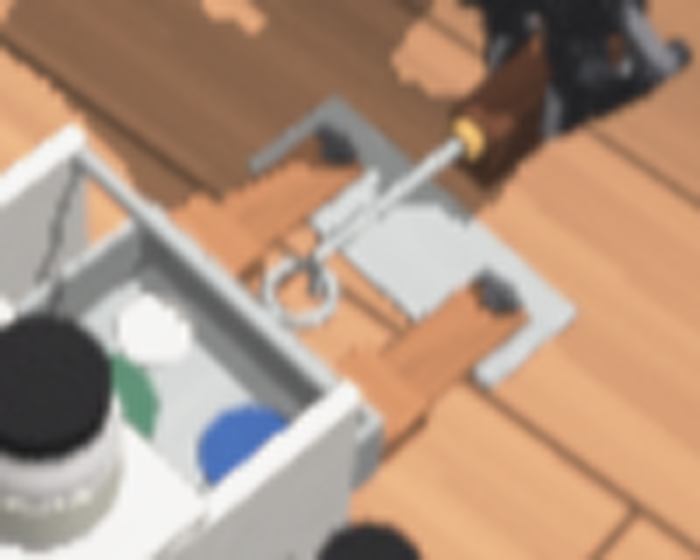

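View pics/v11s.png

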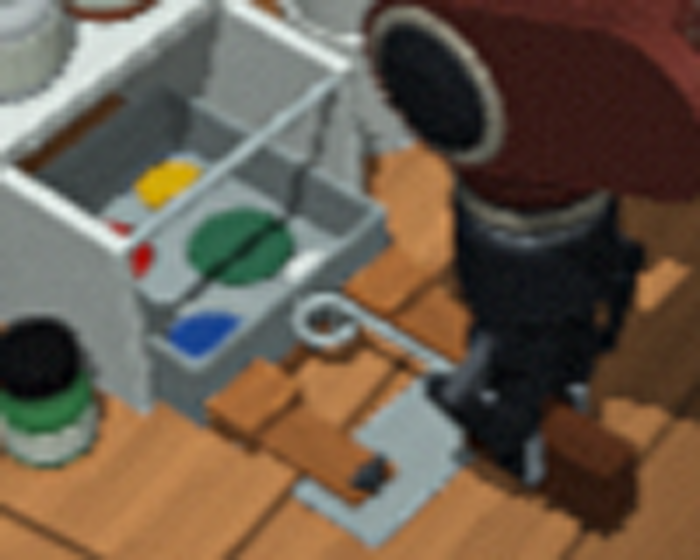

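play_rows(deltas=[[[-0.0005,0.0001,0],0],[[-0.001,0.0001,0],0]])

```text
time: 13.8
tool_pos: [0.4339, 0.0007, 0.0368]
tool_rot: [0.0, 0.998, -0.06, 0.001]
contact_force: [4.8, -0.5, -3.1]
gripper_width: 0.293
```

play_rows(deltas=[[[-0.0005,0.0001,0],0],[[-0.001,0.0001,0],0]])

```text
time: 14.05
tool_pos: [0.4336, 0.0007, 0.037]
tool_rot: [0.0, 0.998, -0.06, 0.002]
contact_force: [7.4, 0.7, -4.1]
gripper_width: 0.293
```

play_rows(deltas=[[[-0.0005,0.0001,0],0],[[-0.001,0.0001,0],0]])

```text
time: 14.3
tool_pos: [0.4336, 0.0006, 0.0373]
tool_rot: [0.0, 0.998, -0.06, 0.003]
contact_force: [12.0, -0.5, -7.6]
gripper_width: 0.296
```

Contact: the force rose from about 3 to 12 N. The arm has crept up 0.7 mm and the tine now rubs vertically on the ring, so I relieve the height a little and hold.

play_rows(deltas=[[[0,0,-0.0005],0],[[0,0,-0.0005],0]])

```text
time: 14.55
tool_pos: [0.4335, 0.0006, 0.0371]
tool_rot: [0.0, 0.998, -0.06, 0.003]
contact_force: [9.3, -2.2, -4.4]
gripper_width: 0.293
```

```bash
python3 look.py v12
```

```text
14.55 [0.4335 0.0006 0.0371] yaw -0.1204 F [ 9.26 -2.22 -4.41] T [-0.122 -1.084 -0.06 ] 0.293
```

play_rows(deltas=[[[-0.0004,0,-0.0005],0],[[-0.0004,0,-0.0005],0]])

```text
time: 14.8
tool_pos: [0.4335, 0.0005, 0.0368]
tool_rot: [0.0, 0.998, -0.06, 0.003]
contact_force: [7.4, -1.7, -2.8]
gripper_width: 0.297
```

play_rows(deltas=[[[0,0,0],0],[[0,0,0],0]])

```text
time: 15.05
tool_pos: [0.4335, 0.0006, 0.0369]
tool_rot: [0.0, 0.998, -0.06, 0.003]
contact_force: [8.2, -1.4, -3.0]
gripper_width: 0.292
```

play_rows(deltas=[[[-0.0005,0.0001,0],0],[[-0.0005,0.0001,0],0]])

```text
time: 15.3
tool_pos: [0.4335, 0.0005, 0.037]
tool_rot: [0.0, 0.998, -0.06, 0.004]
contact_force: [11.2, -1.5, -4.7]
gripper_width: 0.292
```

play_rows(deltas=[[[-0.0003,0,0],0],[[-0.0003,0,0],0]])

```text
time: 15.55
tool_pos: [0.4335, 0.0005, 0.0371]
tool_rot: [0.0, 0.998, -0.06, 0.004]
contact_force: [11.5, -0.7, -5.9]
gripper_width: 0.292
```

play_rows(deltas=[[[-0.0002,0,-0.0001],0],[[-0.0002,0,-0.0001],0]])

```text
time: 15.8
tool_pos: [0.4334, 0.0005, 0.0371]
tool_rot: [0.0, 0.998, -0.06, 0.004]
contact_force: [12.6, -1.8, -5.4]
gripper_width: 0.293
```

play_rows(deltas=[[[0,0,0],0],[[0,0,0],0]])

```text
time: 16.05
tool_pos: [0.4334, 0.0005, 0.0371]
tool_rot: [0.0, 0.998, -0.06, 0.004]
contact_force: [12.5, -0.9, -5.6]
gripper_width: 0.293
```

play_rows(deltas=[[[0,0,0],0],[[0,0,0],0]])

```text
time: 16.3
tool_pos: [0.4334, 0.0005, 0.037]
tool_rot: [0.0, 0.998, -0.06, 0.004]
contact_force: [12.8, -2.3, -6.2]
gripper_width: 0.292
```

```bash
python3 look.py v13 scene side
python3 - <<'E'
from h import *
p=cv2.imread("pics/v13_scene.png");cv2.imwrite("pics/v13c.png",cv2.resize(p[190:270,230:330],None,fx=7,fy=7,interpolation=cv2.INTER_CUBIC))
p=cv2.imread("pics/v13_side.png");cv2.imwrite("pics/v13s.png",cv2.resize(p[165:245,170:270],None,fx=7,fy=7,interpolation=cv2.INTER_CUBIC))
E
```

```text
16.3 [0.4334 0.0005 0.037 ] yaw -0.1204 F [12.79 -2.31 -6.19] T [-0.182 -1.57   0.095] 0.292
```

View pics/v13c.png

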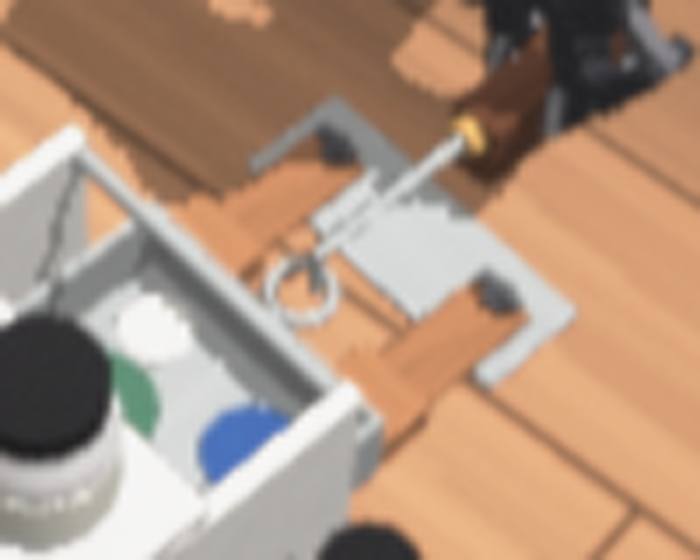

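View pics/v13s.png

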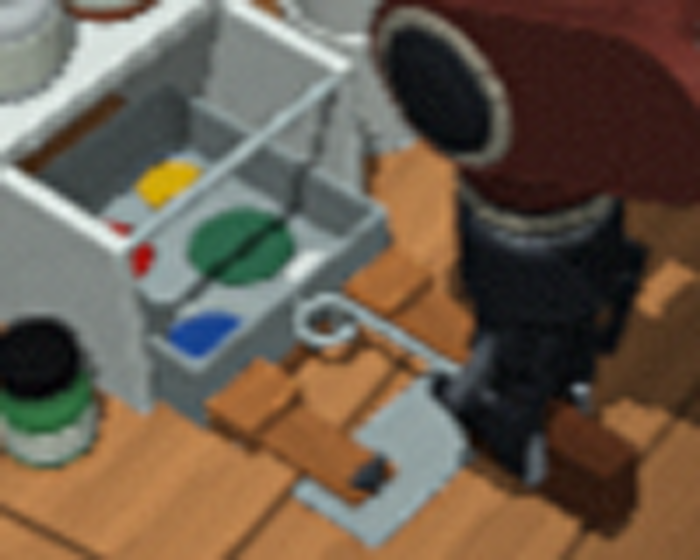

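The tray front is against both blocks and steady at about 12.5 N pull. I trim the vertical rub a bit and hold the press.

play_rows(deltas=[[[-0.0003,0,-0.0008],0],[[-0.0003,0,-0.0008],0]])

```text
time: 16.65
tool_pos: [0.4334, 0.0005, 0.0366]
tool_rot: [0.0, 0.998, -0.06, 0.005]
contact_force: [11.9, -2.3, -4.7]
gripper_width: 0.294
```

play_rows(deltas=[[[0,0,0],0],[[0,0,0],0]])

```text
time: 16.9
tool_pos: [0.4334, 0.0005, 0.0366]
tool_rot: [0.0, 0.998, -0.06, 0.005]
contact_force: [11.6, -0.6, -3.1]
gripper_width: 0.297
```

play_rows(deltas=[[[-0.0002,0,-0.0002],0],[[-0.0002,0,-0.0002],0],[[-0.0002,0,-0.0002],0],[[-0.0002,0,-0.0002],0]])

```text
time: 17.4
tool_pos: [0.4334, 0.0005, 0.0365]
tool_rot: [0.0, 0.998, -0.06, 0.005]
contact_force: [11.8, -1.1, -4.8]
gripper_width: 0.295
```

play_rows(deltas=[[[0,0,0],0],[[0,0,0],0],[[0,0,0],0],[[0,0,0],0]])

```text
time: 17.9
tool_pos: [0.4334, 0.0005, 0.0365]
tool_rot: [0.0, 0.998, -0.06, 0.005]
contact_force: [11.3, -0.3, -3.9]
gripper_width: 0.294
```

The press was held steady at 11–12.5 N pull, with about 3 N of that drag. Now I ease off and centre the tine in the ring.

play_rows(deltas=[[[0.001,-0.0001,0.0003],0],[[0.002,-0.0002,0.0006],0],[[0.003,-0.0004,0.001],0],[[0.004,-0.0005,0.0015],0],[[0.005,-0.0006,0.0018],0]])

```text
time: 18.52
tool_pos: [0.4339, 0.0005, 0.036]
tool_rot: [-0.0, 0.998, -0.06, -0.001]
contact_force: [0.4, -0.3, -0.7]
gripper_width: 0.293
```

play_rows(deltas=[[[0.002,-0.0002,0],0],[[0.004,-0.0005,0],0],[[0.006,-0.0007,0],0],[[0.0075,-0.0009,0],0],[[0.0075,-0.0009,0],0]])

```text
time: 19.15
tool_pos: [0.4421, -0.0005, 0.0363]
tool_rot: [-0.0, 0.998, -0.06, -0.0]
contact_force: [0.3, 0.3, -1.4]
gripper_width: 0.296
```

```bash
python3 look.py v14 scene side
python3 - <<'E'
from h import *
p=cv2.imread("pics/v14_scene.png");cv2.imwrite("pics/v14c.png",cv2.resize(p[190:270,230:330],None,fx=7,fy=7,interpolation=cv2.INTER_CUBIC))
p=cv2.imread("pics/v14_side.png");cv2.imwrite("pics/v14s.png",cv2.resize(p[165:245,170:270],None,fx=7,fy=7,interpolation=cv2.INTER_CUBIC))
E
```

```text
19.15 [ 0.4421 -0.0005  0.0363] yaw -0.1202 F [ 0.3   0.33 -1.4 ] T [0.005 0.042 0.016] 0.296
```

View pics/v14c.png

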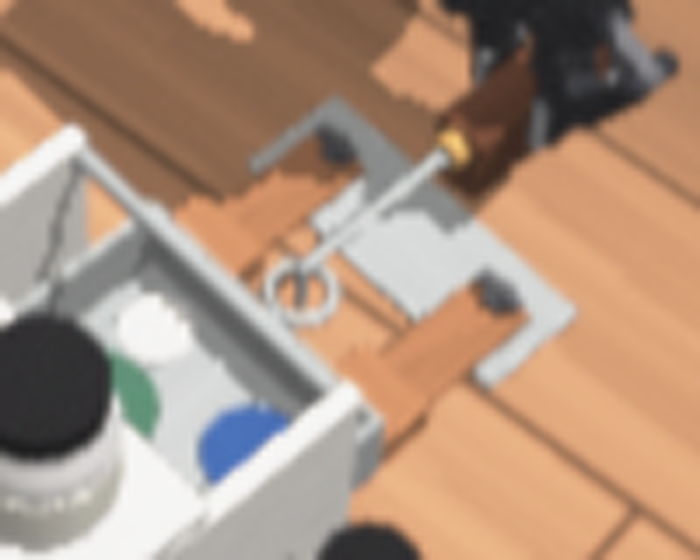

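View pics/v14s.png

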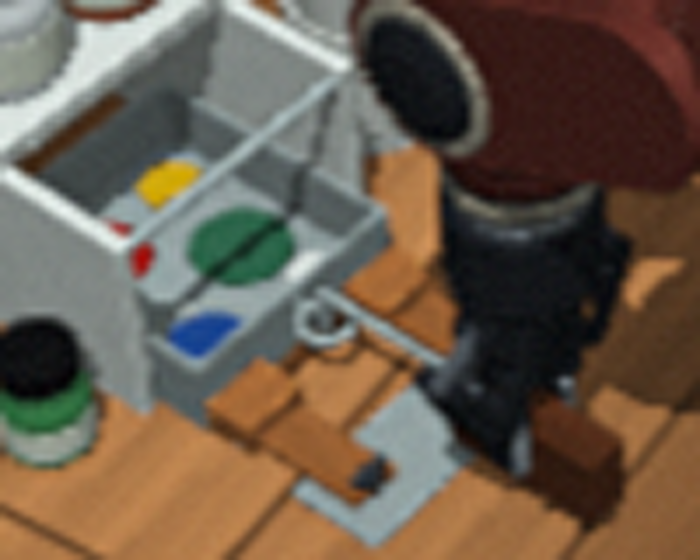

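The tine stands in the middle of the ring and the force is back to zero. Lifting straight up.

play_rows(deltas=[[[0,0,0.006],0],[[0,0,0.014],0],[[0,0,0.022],0],[[0,0,0.03],0],[[0,0,0.04],0]])

```text
time: 19.88
tool_pos: [0.442, -0.0005, 0.077]
tool_rot: [0.0, 0.998, -0.06, 0.0]
contact_force: [0.3, 0.3, -1.7]
gripper_width: 0.288
```

play_rows(deltas=[[[0,0,0.03],0],[[0,0,0.06],0],[[-0.02,-0.02,0.09],0],[[-0.04,-0.05,0.1],0],[[-0.04,-0.05,0.1],0]])

```text
time: 20.5
tool_pos: [0.4022, -0.0517, 0.1781]
tool_rot: [0.001, 0.998, -0.062, 0.002]
contact_force: [-0.3, 0.1, -0.9]
gripper_width: 0.292
```

```bash
python3 look.py v15 scene side wrist
python3 - <<'E'
from h import *
p=cv2.imread("pics/v15_scene.png");cv2.imwrite("pics/v15c.png",cv2.resize(p[160:270,220:330],None,fx=5,fy=5,interpolation=cv2.INTER_CUBIC))
p=cv2.imread("pics/v15_side.png");cv2.imwrite("pics/v15s.png",cv2.resize(p[165:245,170:270],None,fx=7,fy=7,interpolation=cv2.INTER_CUBIC))
E
```

```text
20.5 [ 0.4022 -0.0517  0.1781] yaw -0.1231 F [-0.34  0.07 -0.93] T [ 0.035 -0.016 -0.011] 0.292
```

View pics/v15c.png

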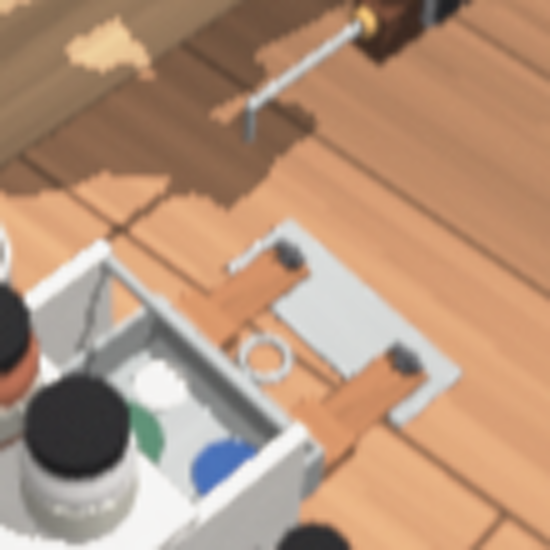

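View pics/v15s.png

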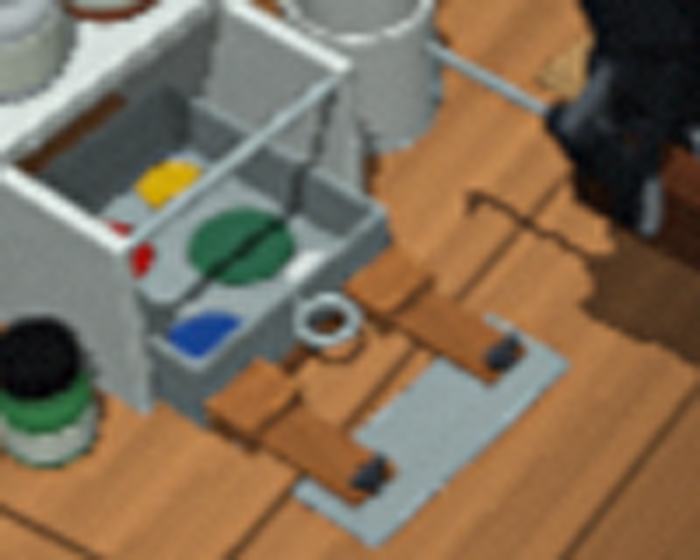

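View pics/v15_wrist.png

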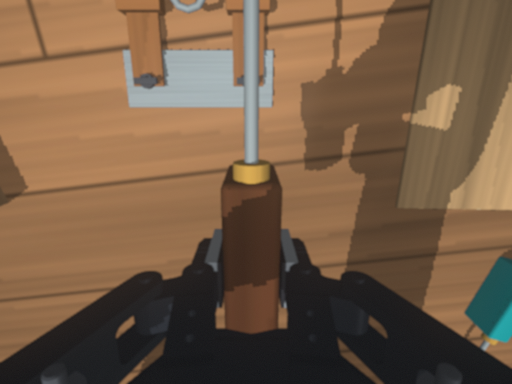

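The hook is out of the ring, which sits at (264,357) in the scene crop, with the tray still by the blocks. While still holding the hook I check snugness from above.

play_rows(deltas=[[[0.04,0.04,0],0],[[0.07,0.07,0],0],[[0.098,0.085,0],0],[[0.098,0.085,0],0]])

```text
time: 21.15
tool_pos: [0.5008, 0.0364, 0.1752]
tool_rot: [-0.0, 0.998, -0.058, -0.001]
contact_force: [-0.3, -0.4, -1.1]
gripper_width: 0.295
```

```bash
python3 look.py v16 wrist
python3 - pics/v16_wrist.npz <<'E'
exec(open("m.py").read())
cv2.imwrite("pics/v16c.png",cv2.resize(p[0:150,170:420],None,fx=3,fy=3,interpolation=cv2.INTER_CUBIC))
tp=z["tp"];yaw=-.122;X=np.array([np.cos(yaw),np.sin(yaw)]);Y=np.array([-X[1],X[0]])
L=np.stack([(P[...,:2]-tp[:2])@X,(P[...,:2]-tp[:2])@Y,P[...,2]-tp[2]],-1)
for v in (10,40,80,120,150,190,220,260,300):
    row=L[v,240:262];k=row[:,2]>-.03; print(v,np.median(row[k],0).round(4))
# tray rim heights / front line
O=np.array([.5895,-.02]);yaw=-.12;X=np.array([np.cos(yaw),np.sin(yaw)]);Y=np.array([-X[1],X[0]])
a=(P[...,:2]-O)@X;b=(P[...,:2]-O)@Y
for lo in range(-80,80,10):
    k=(b*1000>lo)&(b*1000<lo+10)&(d>0)
    blk=k&(abs(P[...,2]-.02)<.004)&(a<.02)&(a>-.05); rim=k&(abs(P[...,2]-.045)<.006)&(a<.03)&(a>-.03)
    print(lo,"blk",blk.sum(),np.percentile(a[blk],98).round(4) if blk.sum()>5 else None,"rim",rim.sum(),(np.percentile(a[rim],2).round(4),np.median(P[...,2][rim]).round(4)) if rim.sum()>5 else None)
E
```

```text
21.15 [0.5008 0.0364 0.1752] yaw -0.1168 F [-0.31 -0.41 -1.1 ] T [-0.028  0.002 -0.015] 0.295
10 [0.1045 0.0004 0.0213]
40 [0.0945 0.0004 0.0213]
80 [0.0804 0.0005 0.0208]
120 [0.0652 0.0002 0.0216]
150 [0.053  0.0001 0.0216]
190 [0.0377 0.0004 0.0289]
220 [0.0245 0.0004 0.0291]
260 [0.0056 0.0003 0.0292]
300 [-0.0154  0.0002  0.0291]
-80 blk 1 None rim 0 None
-70 blk 354 0.0178 rim 294 (np.float64(0.0007), np.float64(0.0446))
-60 blk 337 0.0006 rim 65 (np.float64(0.0006), np.float64(0.045))
-50 blk 342 0.0006 rim 67 (np.float64(0.0006), np.float64(0.0448))
-40 blk 334 0.0006 rim 65 (np.float64(0.0006), np.float64(0.0449))
-30 blk 53 0.0007 rim 61 (np.float64(0.0007), np.float64(0.0451))
-20 blk 11 0.0007 rim 62 (np.float64(-0.0153), np.float64(0.0451))
-10 blk 5 None rim 62 (np.float64(-0.0092), np.float64(0.0451))
0 blk 1 None rim 58 (np.float64(-0.0045), np.float64(0.0449))
10 blk 1 None rim 67 (np.float64(-0.0244), np.float64(0.0448))
20 blk 0 None rim 55 (np.float64(0.0008), np.float64(0.045))
30 blk 274 0.0003 rim 54 (np.float64(0.0008), np.float64(0.0451))
40 blk 0 None rim 0 None
50 blk 235 0.0002 rim 53 (np.float64(0.0008), np.float64(0.0451))
60 blk 327 0.0008 rim 178 (np.float64(0.0008), np.float64(0.0451))
70 blk 12 0.0007 rim 61 (np.float64(0.0016), np.float64(0.045))
```

View pics/v16c.png

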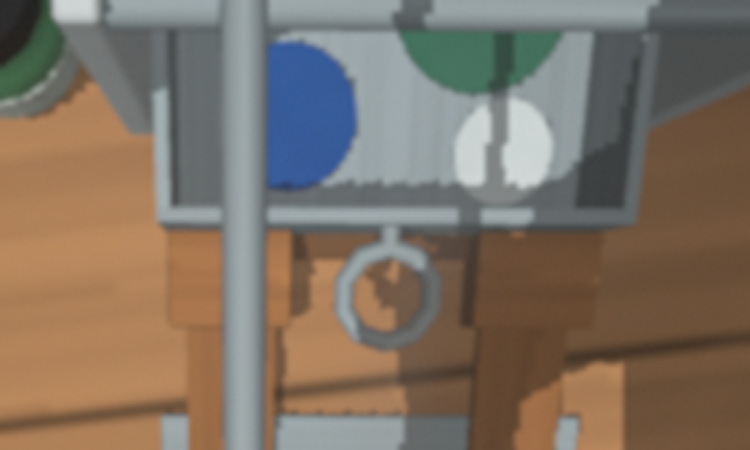

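The tray is snug and level: its front rim at 0.6–0.8 mm lines up with both block faces, and rim height is 45 mm across the width. The hook is still level in the hand. Now back to the panel.

play_rows(deltas=[[[-0.03,-0.03,0.01],-0.02],[[-0.05,-0.08,0.01],-0.08],[[-0.065,-0.13,0.01],-0.15],[[-0.075,-0.185,0.01],-0.22],[[-0.08,-0.24,0.0],-0.3]])

```text
time: 21.82
tool_pos: [0.4192, -0.2072, 0.177]
tool_rot: [0.0, 0.978, -0.21, 0.001]
contact_force: [1.0, -0.7, -1.8]
gripper_width: 0.295
```

play_rows(deltas=[[[0,-0.05,0],-0.05],[[0,-0.09,-0.02],-0.05],[[0,-0.11,-0.05],-0.05],[[0,-0.112,-0.08],-0.05],[[0,-0.112,-0.08],-0.05]])

```text
time: 22.45
tool_pos: [0.4175, -0.3157, 0.093]
tool_rot: [-0.002, 0.972, -0.233, -0.003]
contact_force: [0.5, 0.4, -2.0]
gripper_width: 0.301
```

play_rows(deltas=[[[0,0,0],0],[[0,0,0],0]])

```text
time: 22.7
tool_pos: [0.4209, -0.318, 0.0983]
tool_rot: [0.001, 0.973, -0.233, 0.001]
contact_force: [0.0, -0.1, -1.2]
gripper_width: 0.294
```

```bash
python3 look.py v17 wrist
```

```text
22.7 [ 0.4209 -0.318   0.0983] yaw -0.4697 F [ 0.05 -0.11 -1.22] T [-0.006  0.004 -0.028] 0.294
```

View pics/v17_wrist.png

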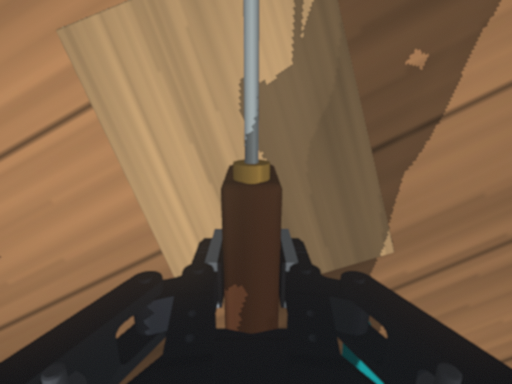

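The hook is over its panel, handle at (250,250). Lowering.

play_rows(deltas=[[[0,0.001,-0.03],0],[[0,0.001,-0.055],0],[[0,0.001,-0.068],0],[[0,0.001,-0.072],0],[[0,0.001,-0.072],0]])

```text
time: 23.38
tool_pos: [0.4206, -0.3169, 0.0251]
tool_rot: [0.0, 0.973, -0.233, 0.001]
contact_force: [-0.5, 0.3, -0.6]
gripper_width: 0.293
```

play_rows(deltas=[[[0,0,-0.001],0],[[0,0,-0.002],0]])

```text
time: 23.62
tool_pos: [0.4206, -0.3169, 0.0231]
tool_rot: [0.0, 0.972, -0.233, 0.001]
contact_force: [0.1, 0.7, -1.4]
gripper_width: 0.295
```

play_rows(deltas=[[[0,0,-0.001],0],[[0,0,-0.0015],0],[[0,0,-0.002],0],[[0,0,-0.002],0]])

```text
time: 24.12
tool_pos: [0.4202, -0.3166, 0.021]
tool_rot: [0.0, 0.972, -0.233, -0.0]
contact_force: [-1.6, 1.9, 5.7]
gripper_width: 0.294
```

play_rows(deltas=[[[0,0,-0.0005],0],[[0,0,-0.0005],0]])

```text
time: 24.38
tool_pos: [0.4202, -0.3166, 0.0209]
tool_rot: [-0.0, 0.973, -0.233, -0.0]
contact_force: [-4.8, 3.4, 9.3]
gripper_width: 0.294
```

The handle now stands on the panel (upward force). I ease back slightly, then let go.

play_rows(deltas=[[[0,0,0.0008],0],[[0,0,0.0008],0]])

```text
time: 24.62
tool_pos: [0.4203, -0.3167, 0.021]
tool_rot: [0.0, 0.972, -0.233, 0.0]
contact_force: [-1.3, 0.5, 4.4]
gripper_width: 0.293
```

play_rows(deltas=[[[0,0,0],0],[[0,0,0],0],[[0,0,0],0],[[0,0,0],0],[[0,0,0],0]], grip=1)

```text
time: 25.25
tool_pos: [0.4201, -0.3164, 0.0206]
tool_rot: [-0.0, 0.972, -0.233, 0.0]
contact_force: [0.5, -1.0, 0.5]
gripper_width: 1.001
```

play_rows(deltas=[[[0,0,0.01],0],[[0,0,0.03],0],[[0,0,0.07],0],[[0,0,0.12],0],[[0,0,0.16],0]])

```text
time: 25.88
tool_pos: [0.4205, -0.3168, 0.1837]
tool_rot: [0.001, 0.972, -0.233, 0.001]
contact_force: [0.4, -0.8, -0.3]
gripper_width: 0.999
```

play_rows(deltas=[[[-0.02,-0.02,0.02],0],[[-0.04,-0.04,0.04],0],[[-0.06,-0.06,0.04],0],[[-0.06,-0.06,0.04],0]])

```text
time: 26.38
tool_pos: [0.3593, -0.3775, 0.2218]
tool_rot: [0.001, 0.972, -0.234, 0.001]
contact_force: [0.7, -0.8, 0.1]
gripper_width: 1.0
```

```bash
python3 look.py v18 scene side wrist
python3 - <<'E'
from h import *
p=cv2.imread("pics/v18_scene.png");cv2.imwrite("pics/v18c.png",cv2.resize(p[90:320,140:340],None,fx=2.6,fy=2.6,interpolation=cv2.INTER_CUBIC))
p=cv2.imread("pics/v18_side.png");cv2.imwrite("pics/v18s.png",cv2.resize(p[130:250,130:320],None,fx=4,fy=4,interpolation=cv2.INTER_CUBIC))
for w in ("v18_scene","v18_side"):
    z=np.load(f"pics/{w}.npz");d=z["d"];P=cloud({"mtx":z["K"],"world_from_camera":z["M"]},d).reshape(-1,3)
    k=(P[:,2]>.046)&(P[:,2]<.056)&(P[:,0]>.36)&(P[:,0]<.475)&(P[:,1]<-.26)&(P[:,1]>-.36);print(w,k.sum(),P[k].mean(0),cv2.minAreaRect((P[k,:2]*1000).astype(np.float32)))
    k=(abs(P[:,0]-.425)<.13)&(abs(P[:,1]+.315)<.12)&(P[:,2]>.06);print("above",k.sum())
E
```

```text
26.375 [ 0.3593 -0.3775  0.2218] yaw -0.4728 F [ 0.65 -0.81  0.13] T [ 0.039 -0.073 -0.009] 1.0
v18_scene 176 [ 0.42187466 -0.3156566   0.05038482] ((422.4373474121094, -316.4324035644531), (32.00184631347656, 95.59904479980469), 61.688472747802734)
above 3782
v18_side 112 [ 0.41917025 -0.309774    0.05043137] ((422.2122802734375, -311.5068359375), (26.197237014770508, 96.49181365966797), 63.965118408203125)
above 1767
```

View pics/v18c.png

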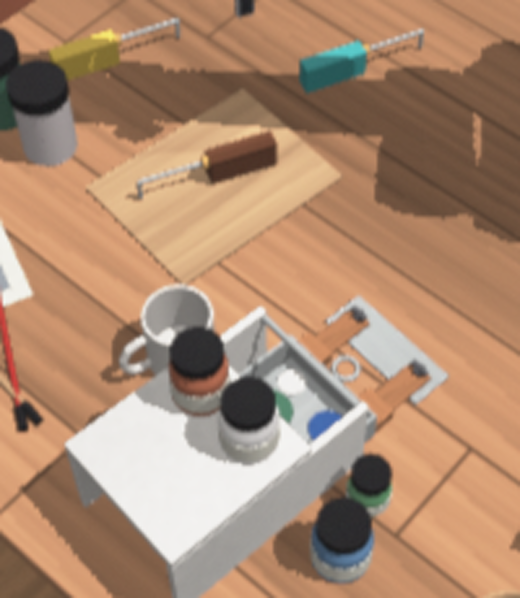

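View pics/v18s.png

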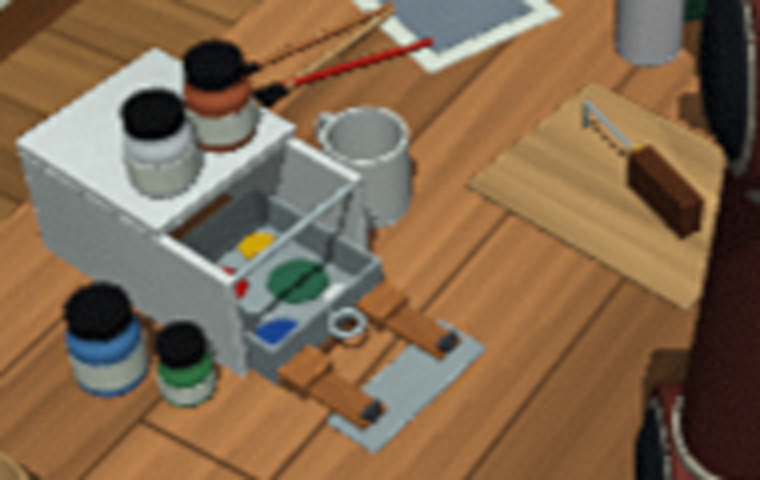

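View pics/v18_wrist.png

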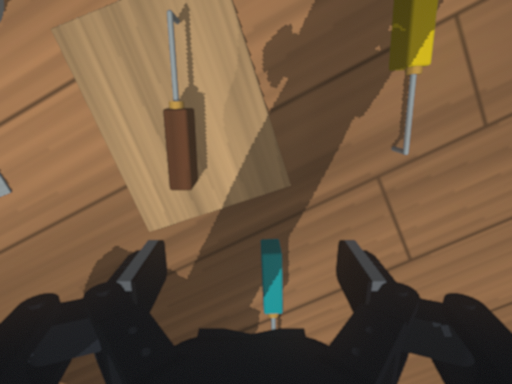

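The hook lies flat on its panel, released, with the handle at (180,150) in the wrist view. The tray is snug at the blocks, the jars and mug stand where they were, and the gripper is clear of everything. Handing in.

```bash
python3 -c "
from plant import ticket,status
print(status.state()['joint_vel'].round(3)); print(ticket.job_done()); print(status.state()['time'])"
```

```text
[ 0.01   0.006  0.003 -0.003 -0.001 -0.003]
the job is handed in; nothing more can be done
None
the job is handed in; nothing more can be done
```

The job is done and handed in after about 26 s of the 72 s allowed. I picked up the dark wooden hook, put its point through the eye and drew the tray out onto both stop blocks. After the press I unhooked it and laid the hook back on its panel.

**Force:** drag while sliding was about 3–4 N. On the blocks I held a steady pull of about 11–12.5 N for a good second, which should be roughly 8–10 N on the blocks. I could not measure that block force directly. While pressing, the tine also rubbed vertically on the ring by a few newtons, up to about 6 N at first contact, until I trimmed the height. The highest total pull I read was about 15 N.

**Tray:** seen from above after unhooking, its front was within about 1 mm of both block faces, which is as fine as the camera can tell. The rim was level at 45 mm across its width.

**Hook:** it lies flat at its old place on the panel, let go of. While setting it down I pressed it onto the panel with about 10 N for a moment, then eased off before opening the gripper.

**Other things:** the last pictures show jars A–D and the mug where they were. The bowl was outside my last close-ups; I only know that the arm never went near it. None of the final checks failed or disagreed.

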